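# Stack the stepped riser on the sprung spindle stage

### The job

Build the stepped riser on the sprung spindle stage: thread the three aluminium spacer rings over the spindle (it stands a little off the centre of the stage, so you will have to feel for it), largest at the bottom, then the middle one, the smallest on top, and press each one home, gently, until the sprung stage gives by about 2 mm before you add the next. Never push the stage down to its stop, and leave the other things on the bench where they are.

Things in the scene. Friction and masses are not known exactly. Their poses are not given: they have to be found in the camera images.
- large_mid (a point): the largest plain aluminium spacer ring, 64 mm outside diameter, 17 mm bore, 14 mm high, lying flat; this point is the middle of the bore, half-way up (7 mm above its underside); z along the bore
- middle_mid (a point): the middle-sized plain aluminium spacer ring, 48 mm outside diameter, 17 mm bore, 14 mm high, lying flat; this point is the middle of the bore, half-way up (7 mm above its underside); z along the bore
- small_mid (a point): the smallest plain aluminium spacer ring, 34 mm outside diameter, 17 mm bore, 14 mm high, lying flat; this point is the middle of the bore, half-way up (7 mm above its underside); z along the bore
- seat (a point): centre of the upper face of the round steel stage plate (60 mm across, 28 mm above the table while unloaded) on which the spacers stack; z up. The spindle rises 55 mm above this face but NOT from this point: it stands on a stiff eccentric, its axis 4.5 mm off this point in a horizontal direction that differs every time and is not measured; it does not turn in use
- stand: fixed dark steel base, 96 mm square, 12 mm high, origin at its underside, below the stage centre. It carries the sprung stage plate and the plain vertical round steel spindle, 15 mm in diameter with a flat top and a 1 mm bevel; spindle and plate go up and down together
- stage (a joint): how far the sprung stage plate (with the spindle) is pushed down, m: 0 = up, at rest; 0.007 = down on its stop. It starts to give at 5 N and takes a further 2.5 N per mm (10 N at 2 mm, 20 N at 6 mm); the weight of the spacers does not move it
- slug: solid aluminium disc 38 mm across and 12 mm thick, without a hole, with a 10 mm stem on top, 34 mm high in all; a bystander, not a spacer; origin at its underside
- nut: small plain brass collar, 18 mm across, 9 mm high; a bystander; origin at its underside
- specimen_box: shut clear specimen box, 55 x 75 x 18 mm; a bystander; origin at its underside
- tweezers: steel tweezers lying flat, 125 mm long, about 8 mm high; a bystander; origin at its underside
- vial_a: glass jar with an orange cap and a paper label, 44 mm across, 85 mm high; a bystander; origin at its underside
- vial_b: glass jar with an orange cap, 44 mm across, 85 mm high; a bystander; origin at its underside
- positioner: small metal micropositioner with two thumbscrews, about 110 x 75 mm, 44 mm high; a bystander; origin at its underside
Not all that is in view belongs to the job. Several things have the shape of the stand; the one meant has the colours described above.

How it is judged (in metres and radians):
On the way, in this order (a step that is already met when the one before it is completed fails the run):
1. the largest spacer is on the spindle, flat on the stage, and pressed until the stage gives (at least 1 mm) (z of large_mid in the frame of seat between 0.005 and 0.009 m and horizontal distance between large_mid and seat below 0.0085 m and value of joint stage above 0.001 m), for 0.1 s.
2. the middle spacer is on the spindle, home on the largest, and pressed until the stage gives (at least 1 mm) (all of step 1 and z of middle_mid in the frame of seat between 0.019 and 0.023 m and horizontal distance between middle_mid and seat below 0.0085 m), for 0.1 s.
3. the smallest spacer is on the spindle, home on the middle one, and pressed until the stage gives (at least 1 mm) (all of step 2 and z of small_mid in the frame of seat between 0.033 and 0.037 m and horizontal distance between small_mid and seat below 0.0085 m), for 0.1 s.
At the end, for the whole second after the job is handed in: All three spacers are on the spindle, largest at the bottom, middle next, smallest on top, each within 2 mm of its seated height (middles 7, 21 and 35 mm above the stage face) and within 8.5 mm of the stage centre, at rest and released, with the stage sprung back up (less than 1 mm down) (z of large_mid in the frame of seat between 0.005 and 0.009 m and horizontal distance between each of large_mid, middle_mid, small_mid and seat below 0.0085 m and z of middle_mid in the frame of seat between 0.019 and 0.023 m and z of small_mid in the frame of seat between 0.033 and 0.037 m and value of joint stage below 0.001 m and linear speed of each of large, middle, small below 0.02 m/s); the robot touches nothing.
It fails at once if the sprung stage is driven to its stop (more than 6 of its 7 mm) (value of joint stage above 0.006 m).
It fails at once if a bystander is moved by more than 20 mm (distance of any of slug, nut, specimen_box, tweezers, vial_a, vial_b, positioner from where it was at the start of the episode above 0.02 m).
It also fails if it takes over 72 s, if anything falls off the work surface, if the arm or the gripper's body presses on something with over 40 N, if the wrist force passes 120 N, or if a joint passes its speed limit or range.

### The arm

A 6-joint arm with a two-finger parallel gripper is mounted at the origin on the work surface. World frame = base frame: x ahead of the robot, y to its left, z up, the work surface at z = 0. Lengths are in m, angles in degrees, forces in N, time in s.
With the tool pointing down it reaches from about 0.375 to 0.9 m from the base axis. Payload 3.1 kg.
Tool frame: the origin (TCP) lies midway between the tips of the shut fingers; the grasp point (between the pads) lies 19 mm behind it; z points along the fingers, y is the direction in which the jaws open and shut (so a half turn about z gives the same grasp; the last joint's range is limited). The gripper opens to 87 mm and grips with 3 to 60 N. Pads are 19 mm wide; open, the fingers measure 117 mm over their backs; the gripper's body (75 mm by 190 mm) begins 51 mm behind the grasp point.
Start: joints at [54.288, 30.224, 82.088, -0, 67.689, -10.227], TCP at [0.269, 0.564, 0.223] pointing down, gripper open.
Joint ranges: [-176.69, 176.69], [-43.24, 126.21], [12.49, 139.97], [-82, 262], [0, 151.66], [-163.58, 163.58]. Speed limits (degrees/s): [159.86, 159.86, 180, 180, 180, 180].

### API

Orientations are given as a 3x3 rotation matrix whose columns are the frame's x, y, z axes.
In Python, from rig import bot gives the robot as it stands.
- The arm moves only by the tool carry_out, never from a script. Its arguments are lists of equal length, an entry for each row: "grip": the gripper's target within -1 to 1 (fully open at 1, half-way at 0, shut at -1); "slide": the shift along the tool's x, y, z in mm, a list of three; "twist": the turn, a rotation vector about the tool's x, y, z in rad, a list of three. In form: {"grip": [grip, ...], "slide": [[dx, dy, dz], ...], "twist": [[wx, wy, wz], ...]}. A call has 1 to 12 rows; each row shifts and turns the pose as measured when the row begins, along the tool's axes as they then stand; what a row does not reach is not made up. A row lasts 1/10 s, in which the tool goes at most 50 mm and 8.59 degrees, less where a joint would pass 70% of its speed; a pose out of reach is approached as far as the arm can. A call is refused whole if a number of a shift passes 50 or a number of a turn 0.15, either way. A call with a gripper value outside its range is refused whole. The fingers move at their own pace and stop on an object; the grip force is fixed at half the most. Time passes only in rows, so rows that do not move let the fingers close. It gives the time, the measured TCP pose, the force and the opening at its end, in the units of the state.
- bot.read_state(): the state, without advancing time (a new reading comes with each control period).
- bot.capture(name): name is "scene" or "top" or "wrist"; returns a dict with "color" (384x512x3 uint8, red, green, blue), "depth" (384x512 float32, m along the optical axis (not along the pixel's ray), 0 where there is no reading), "fx", "fy", "cx", "cy" (pixels), "k1" (the pictures are not rectified: a ray, as slopes to the right and down, at radius r is drawn at 1 + k1 r^2 times it, then the intrinsics apply), "position" and "rotation" of the camera in the world; the wrist camera has in their place "T_tool_cam" (4x4, takes a point from camera to tool coordinates, whose origin is the TCP and whose axes are the flange's). Camera axes: x right, y up, looking along -z (the intrinsics and any distortion apply to the point x, -y, -z); pixel columns grow to the right and rows downward; lengths in m; the calibration is good to about 2 mm. A picture is of the moment at which its call begins: read the wrist's pose just before it.
- bot.hand_in(): hands the job in, once; it reports no verdict.
The state is a dict: "time_s": time; "joint_positions": joint angles; "qvel": joint speeds; "tau": joint torques, N m; "position": TCP position; "tcp_rot": TCP orientation; "force": force on the tool from outside, world axes, zero at the start; "moment": the same for the moment, N m; "opening": opening from 0.0 (shut) to 1.0 (fully open).
Only numpy, scipy, OpenCV 4.12 (cv2) and the standard library are available. Lean on these libraries where they do the work, as an engineer would, in place of code of your own. Each camera call takes 0.05 s, during which the arm holds its last target.

## Working session

There is one attempt and no reset: what is moved stays moved. The work goes in short steps, Python scripts to look and compute and a tool call to move; the robot and the scene stay as the last step left them, time stands still between calls to the robot, and variables do not carry over. Pictures are saved under pics/ and viewed, and the job is handed in when it is done.

Besides the shell and the picture viewer there is one more tool, called as a command line: name --argument value ..., lists and objects as JSON in quotes. carry_out: Moves the arm, as the interface text tells. Its arguments: {"type":"object","properties":{"grip":{"type":"array"},"slide":{"type":"array"},"twist":{"type":"array"}},"required":["grip","slide","twist"]}

```bash
ls; mkdir -p pics
python3 - <<'E'
from rig import bot
import cv2,numpy as np,pickle
s=bot.read_state();print(s)
for n in ["scene","top","wrist"]:
    c=bot.capture(n); pickle.dump(c,open(f"{n}0.pkl","wb"))
    cv2.imwrite(f"pics/{n}0.png",cv2.resize(c["color"][:,:,::-1],(768,576)))
    print(n,{k:v for k,v in c.items() if k not in("color","depth")})
E
```

```text
pics
{'time_s': 0.0, 'joint_positions': array([ 5.42863156e+01,  3.02791380e+01,  8.21568011e+01, -1.31537742e-03,
        6.76889403e+01, -1.02272105e+01]), 'qvel': array([-0.00753182, -0.01023207, -0.04353265, -0.03814537,  0.11778901,
       -0.08818806]), 'tau': array([-1.08033979e-03, -4.40043175e+01, -1.76589578e+01,  6.33393601e-02,
        5.81344077e-02, -1.65278061e-04]), 'position': array([0.26847748, 0.56358132, 0.22156749]), 'tcp_rot': array([[-9.02690423e-01,  4.30288770e-01, -1.25503829e-03],
       [ 4.30290445e-01,  9.02688738e-01, -1.78207523e-03],
       [ 3.66101973e-04, -2.14869323e-03, -9.99997625e-01]]), 'force': array([ 0.47147251, -0.83230907,  0.01084392]), 'moment': array([-0.0012297 ,  0.0323508 ,  0.01565239]), 'opening': 0.9984057845408295}
scene {'fx': 485.4293468302584, 'fy': 485.4293468302584, 'cx': 253.9767783703029, 'cy': 184.3620078883572, 'k1': -0.03180164133731798, 'position': array([ 1.02176669, -0.477394  ,  0.88807111]), 'rotation': array([[ 0.71263299, -0.55726917,  0.42615173],
       [ 0.70147739,  0.55811347, -0.4432142 ],
       [ 0.00914
[... 189 characters left out ...]
.01400105e-01, -3.51012133e-04,  1.17458655e+00]), 'rotation': array([[-0.00611393,  0.98996054, -0.14121171],
       [-0.99992537, -0.00455867,  0.01133454],
       [ 0.01057701,  0.14127047,  0.98991453]])}
wrist {'fx': 319.4932986246443, 'fy': 319.4932986246443, 'cx': 255.62389856119145, 'cy': 191.20337603578864, 'k1': -0.0482230883129992, 'T_tool_cam': array([[ 5.97603653e-04,  9.67304098e-01,  2.53618658e-01,
         6.87721573e-02],
       [ 9.99999469e-01, -3.65231113e-04, -9.63311549e-04,
        -3.42729555e-04],
       [-8.39185785e-04,  2.53619100e-01, -9.67303803e-01,
        -1.61544981e-01],
       [ 0.00000000e+00,  0.00000000e+00,  0.00000000e+00,
         1.00000000e+00]])}
```

View pics/scene0.png

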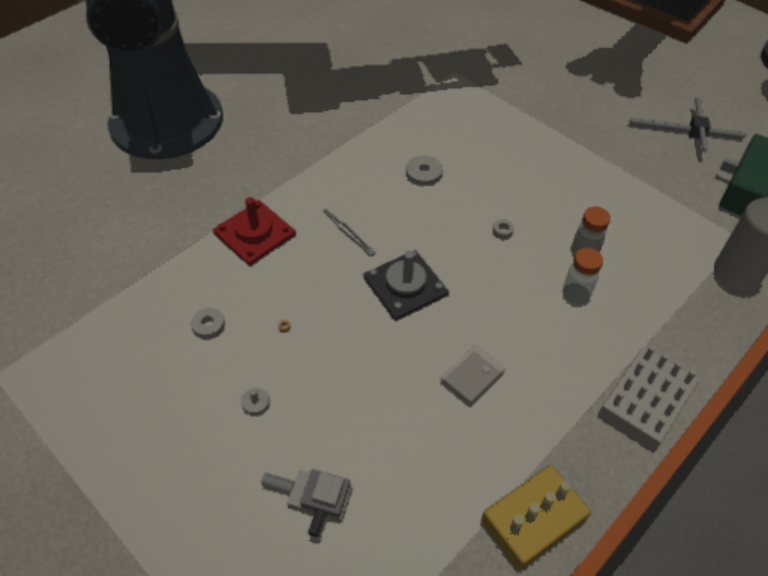

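View pics/top0.png

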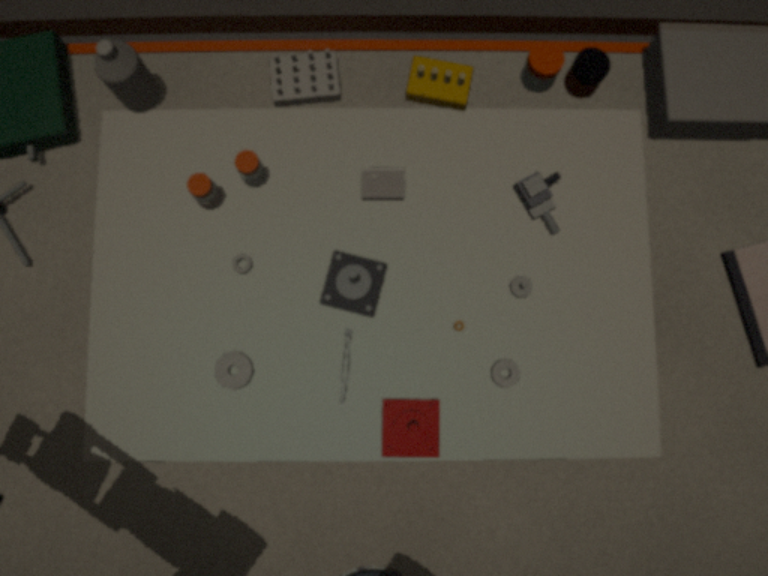

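View pics/wrist0.png

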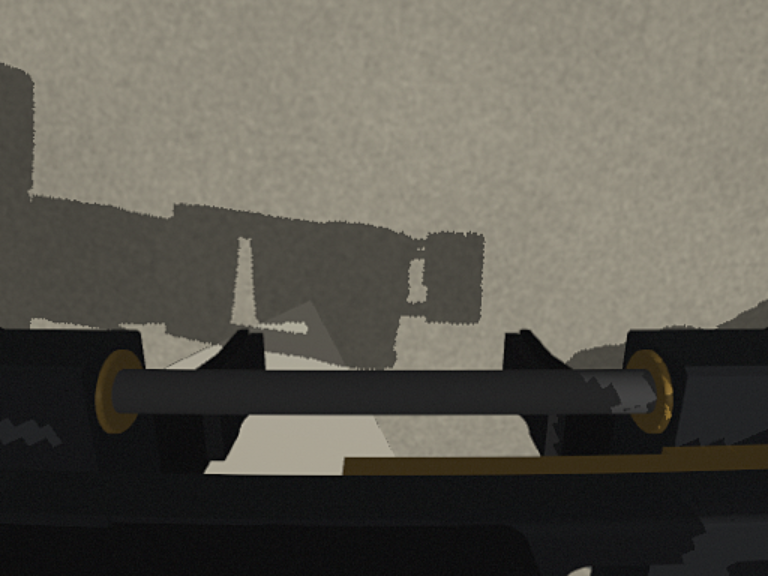

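Candidates (top view, 768-px pixels):
- Rings: (234,370) large, (505,373) middle, (243,264) small.
- Ring look-alikes: slug (521,287), with stem, and brass nut (459,326).
- Stands: dark steel (354,283) is the one meant; red (411,427) is the decoy.

Next, close crops and measurement.

```bash
cat > h.py <<'E'
import numpy as np,cv2,pickle
def und(c,u,v):
    K=np.array([[c["fx"],0,c["cx"]],[0,c["fy"],c["cy"]],[0,0,1]])
    p=cv2.undistortPoints(np.array([[[u,v]]],float),K,np.array([c["k1"],0,0,0,0.]))[0,0]
    return p
def campose(c,s=None):
    if "position" in c: return c["rotation"],np.array(c["position"])
    T=c["T_tool_cam"];R=s["tcp_rot"]
    return R@T[:3,:3], s["position"]+R@T[:3,3]
def plane(c,u,v,z,s=None):
    x,y=und(c,u,v);R,p=campose(c,s)
    d=R@np.array([x,-y,-1.]);return p+d*(z-p[2])/d[2]
def proj(c,P,s=None):
    R,p=campose(c,s);q=R.T@(np.asarray(P)-p);a=np.array([q[0],-q[1]])/-q[2]
    f=1+c["k1"]*(a@a);return np.array([c["fx"]*a[0]*f+c["cx"],c["fy"]*a[1]*f+c["cy"]])
def cloud(c,s=None):
    d=c["depth"];v,u=np.mgrid[0:d.shape[0],0:d.shape[1]]
    K=np.array([[c["fx"],0,c["cx"]],[0,c["fy"],c["cy"]],[0,0,1]])
    n=cv2.undistortPoints(np.stack([u.ravel(),v.ravel()],1).astype(float)[:,None],K,np.array([c["k1"],0,0,0,0.]))[:,0]
    z=d.ravel();q=np.stack([n[:,0]*z,-n[:,1]*z,-z],1)
    R,p=campose(c,s);return (q@R.T+p).reshape(d.shape+(3,))
E
python3 - <<'E'
from h import *
c=pickle.load(open("top0.pkl","rb"))
P=cloud(c)
names=dict(large=(234,370,14),middle=(505,373,14),small=(243,264,14),slug=(521,287,34),stand=(354,283,28),red=(411,427,12),nut=(459,326,9),tweez=(346,365,5),box=(383,184,18))
ims=[]
for n,(u,v,h) in names.items():
    u=u/1.5;v=v/1.5
    print(n,plane(c,u,v,h/1000).round(4), P[int(v)-1:int(v)+2,int(u)-1:int(u)+2,2].round(3).ravel()[:5])
    im=c["color"][int(v)-28:int(v)+28,int(u)-28:int(u)+28,::-1]
    ims.append(cv2.resize(im,(250,190) if 0 else (200,200),interpolation=cv2.INTER_CUBIC))
cv2.imwrite("pics/crop.png",cv2.convertScaleAbs(np.vstack([np.hstack(ims[:3]),np.hstack(ims[3:6])]),alpha=1.5))
print("table z",np.median(P[200:230,300:330,2]))
E
```

```text
large [0.432  0.2337 0.014 ] [ 0.003 -0.002  0.004  0.003  0.002]
middle [ 0.4244 -0.2219  0.014 ] [-0.002 -0.    -0.002  0.001  0.003]
small [0.6127 0.2223 0.014 ] [-0.003  0.002 -0.     0.006 -0.002]
slug [ 0.5677 -0.2496  0.034 ] [0.015 0.028 0.032 0.017 0.022]
stand [0.5767 0.0316 0.028 ] [0.059 0.057 0.043 0.043 0.043]
red [ 0.3362 -0.0625  0.012 ] [0.082 0.084 0.082 0.081 0.082]
nut [ 0.5048 -0.1464  0.009 ] [ 0.001  0.001  0.009 -0.001 -0.004]
tweez [0.44   0.0459 0.005 ] [-0.001 -0.001 -0.     0.    -0.   ]
box [ 0.7522 -0.0186  0.018 ] [0.017 0.013 0.015 0.018 0.017]
table z -7.961268894374207e-05
```

View pics/crop.png

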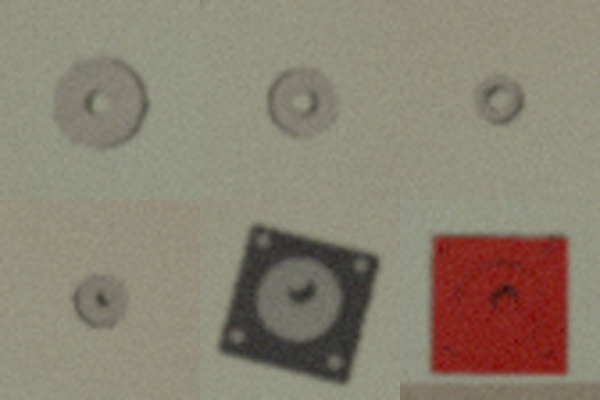

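The crops confirm it: three ring-shaped pieces with open bores (top row), the slug has a stem, and the dark stand at top (354,283) has an off-centre spindle. I'll move to view the large ring with the wrist camera.

carry_out --grip '[1,1,1,1,1,1,1,1,1,1]' --slide '[[-38,-25,8],[-38,-25,11],[-38,-25,11],[-38,-25,11],[-38,-25,11],[-38,-25,11],[-38,-25,11],[-38,-25,11],[-36,-25,11],[0,0,0]]' --twist '[[0,0,0],[0,0,0],[0,0,0],[0,0,0],[0,0,0],[0,0,0],[0,0,0],[0,0,0],[0,0,0],[0,0,0]]'

```text
time_s: 1.15
position: [0.4881, 0.2061, 0.1208]
tcp_rot: [[-0.906, 0.424, 0.004], [0.424, 0.906, 0.004], [-0.001, 0.006, -1.0]]
force: [-1.1, 0.2, 0.8]
opening: 1.004
```

```bash
cat >> h.py <<'E'
def snap(n):
    from rig import bot
    s=bot.read_state();c=bot.capture("wrist")
    pickle.dump((c,s),open(f"{n}.pkl","wb"))
    cv2.imwrite(f"pics/{n}.png",cv2.resize(c["color"][:,:,::-1],(768,576)))
    R=s["tcp_rot"]
    print("t",round(s["time_s"],2),"pos",s["position"].round(4),"yaw",np.degrees(np.arctan2(R[1,0],R[0,0])).round(2),"zax",R[:,2].round(4),"F",s["force"].round(2),"open",round(s["opening"],3),"q",s["joint_positions"].round(1))
    return c,s
E
python3 -c "
from h import *
snap('w1')"
```

```text
t 1.15 pos [0.4881 0.2061 0.1208] yaw 154.92 zax [ 0.0037  0.0044 -1.    ] F [-1.1   0.21  0.82] open 1.004 q [ 10.7  31.4 101.4   0.3  47.  -54.4]
```

View pics/w1.png

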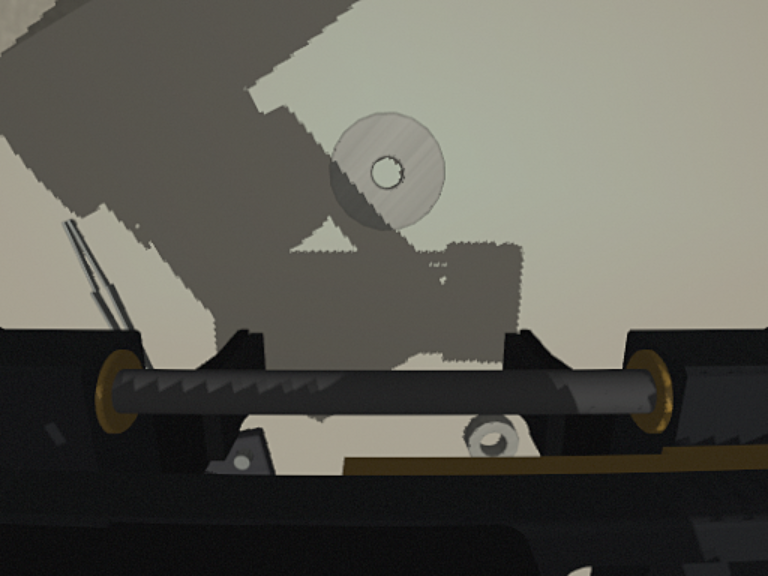

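Run:
```python
from h import *
c,s=pickle.load(open("w1.pkl","rb"))
im=c["color"][65:165,205:310,::-1]
cv2.imwrite("pics/w1c.png",cv2.resize(im,None,fx=6,fy=6,interpolation=cv2.INTER_CUBIC)[:600])
for uv in [(388,171)]:
    w=plane(c,(uv[0]+.5)/1.5-.5,(uv[1]+.5)/1.5-.5,0.014,s);print(w.round(4),"tool",(s["tcp_rot"].T@(w-s["position"])*1e3).round(1))
```

```text
[0.4316 0.2357 0.014 ] tool [ 63.9   2.2 106.7]
```

View pics/w1c.png

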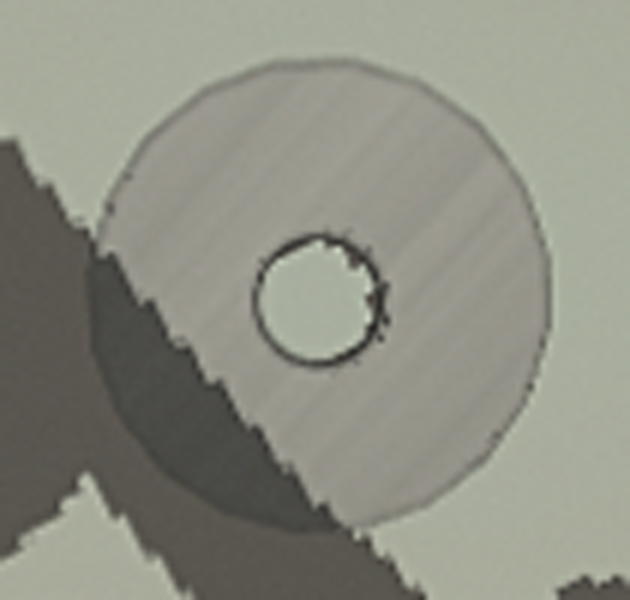

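carry_out --grip '[1,1,1,1,1,1,1]' --slide '[[32,1,20],[32,1,20],[0,0,20],[0,0,20],[0,0,20],[0,0,10],[0,0,0]]' --twist '[[0.006,0.001,0],[0,0,0],[0,0,0],[0,0,0],[0,0,0],[0,0,0],[0,0,0]]'

```text
time_s: 1.9
position: [0.4257, 0.2441, 0.01]
tcp_rot: [[-0.908, 0.419, 0.002], [0.419, 0.908, 0.003], [-0.001, 0.003, -1.0]]
force: [-0.4, -0.1, 0.3]
opening: 0.999
```

```bash
cat >> h.py <<'E'
def rel(w,s):
    R=s["tcp_rot"];d=np.asarray(w)-s["position"]
    t=R.T@d*1e3;zz=R.T@np.array([0,0,-1.])
    print("tool delta mm",t.round(1),"level twist",np.array([-zz[1],zz[0],0]).round(4))
E
python3 - <<'E'
from h import *
c,s=snap('w2')
rel([0.4316,0.2352,0.003],s)
E
```

```text
t 1.9 pos [0.4257 0.2441 0.01  ] yaw 155.24 zax [ 0.0023  0.0025 -1.    ] F [-0.41 -0.13  0.31] open 0.999 q [ 16.7  41.6 109.9   0.2  28.4 -48.7]
tool delta mm [-9.  -5.6  7. ] level twist [0.0033 0.001  0.    ]
```

View pics/w2.png

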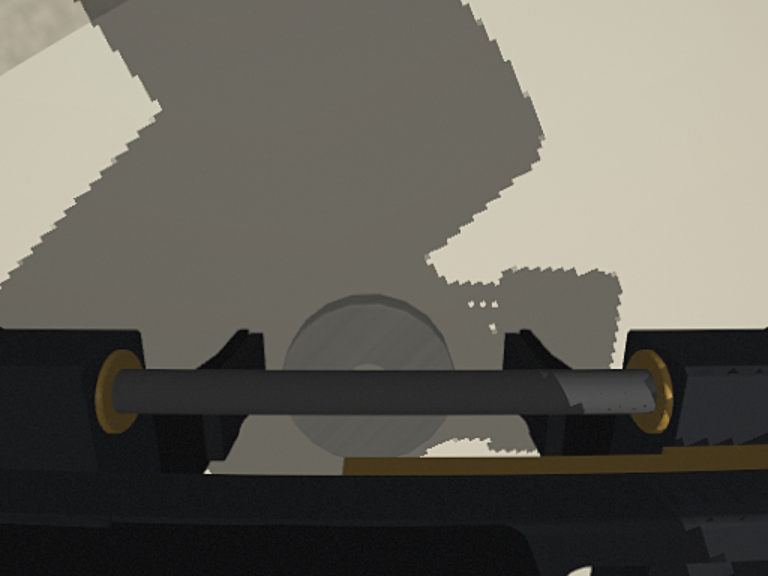

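carry_out --grip '[1,1,1]' --slide '[[-7,-4,3],[-2,-1,2],[0,0,0]]' --twist '[[0.003,0.001,0],[0,0,0],[0,0,0]]'

```text
time_s: 2.25
position: [0.4342, 0.2361, 0.0073]
tcp_rot: [[-0.908, 0.418, 0.005], [0.418, 0.908, 0.002], [-0.004, 0.004, -1.0]]
force: [-0.9, -0.1, -0.6]
opening: 1.001
```

Run:
```python
from h import *
c,s=snap('w3')
rel([0.4316,0.2352,0.003],s)
```

```text
t 2.25 pos [0.4342 0.2361 0.0073] yaw 155.29 zax [ 0.0051  0.0015 -1.    ] F [-0.94 -0.11 -0.64] open 1.001 q [ 15.6  42.  109.5   0.   28.2 -49.7]
tool delta mm [ 2.  -1.9  4.3] level twist [0.0035 0.004  0.    ]
```

View pics/w3.png

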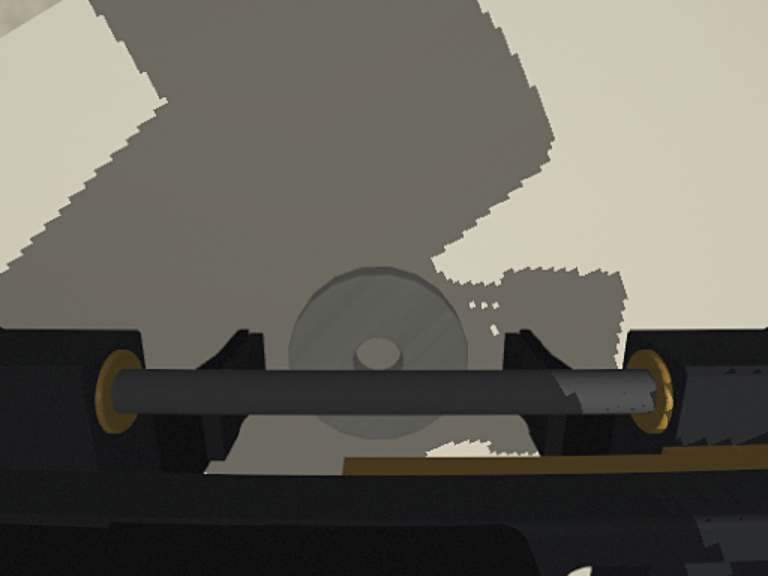

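carry_out --grip '[1,1,-1,-1,-1,-1,-1,-1]' --slide '[[0,-2,2],[0,0,1],[0,0,0],[0,0,0],[0,0,0],[0,0,0],[0,0,0],[0,0,0]]' --twist '[[0.003,0.004,0],[0,0,0],[0,0,0],[0,0,0],[0,0,0],[0,0,0],[0,0,0],[0,0,0]]'

```text
time_s: 3.1
position: [0.434, 0.234, 0.0051]
tcp_rot: [[-0.908, 0.419, 0.002], [0.419, 0.908, 0.001], [-0.001, 0.001, -1.0]]
force: [0.8, -0.3, 0.5]
opening: 0.72
```

Run:
```python
from h import *
c,s=snap('w4')
rel([0.4316,0.2352,0.003],s)
```

```text
t 3.1 pos [0.434  0.234  0.0051] yaw 155.24 zax [ 1.6e-03  8.0e-04 -1.0e+00] F [ 0.8  -0.28  0.53] open 0.72 q [ 15.3  42.2 109.6   0.   28.1 -50. ]
tool delta mm [2.7 0.1 2.1] level twist [0.0015 0.0011 0.    ]
```

View pics/w4.png

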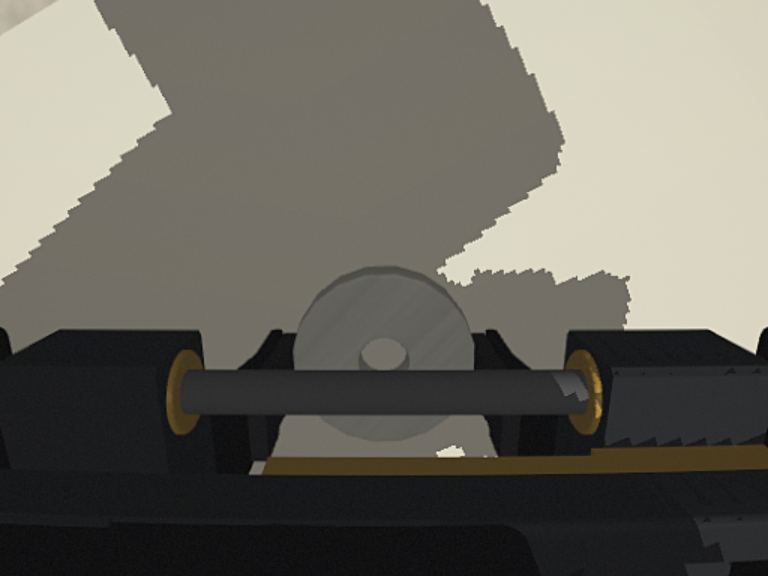

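carry_out --grip '[-1,-1,-1,-1,-1,-1,-1,-1,-1,-1,-1,-1]' --slide '[[0,0,-20],[0,0,-40],[0,0,-40],[-20,-8,-20],[-40,-17,-4],[-40,-17,-3],[-40,-17,0],[-40,-17,0],[-40,-17,0],[-40,-17,0],[-15,-8,0],[0,0,0]]' --twist '[[0,0,0],[0,0,0],[0,0,0],[0,0,0],[0,0,0],[0,0,0],[0,0,0],[0,0,0],[0,0,0],[0,0,0],[0,0,0],[0,0,0]]'

```text
time_s: 4.35
position: [0.637, 0.0038, 0.1337]
tcp_rot: [[-0.91, 0.415, -0.005], [0.415, 0.91, -0.001], [0.005, -0.003, -1.0]]
force: [-0.2, 0.1, -1.0]
opening: 0.719
```

carry_out --grip '[-1,-1]' --slide '[[0,0,0],[0,0,0]]' --twist '[[0,0,0],[0,0,0]]'

```text
time_s: 4.55
position: [0.6339, 0.0058, 0.1325]
tcp_rot: [[-0.91, 0.415, -0.011], [0.415, 0.91, 0.001], [0.01, -0.004, -1.0]]
force: [-0.4, 0.6, -1.0]
opening: 0.721
```

Run:
```python
from h import *
c,s=snap('w5')
rel([0.577,0.032,0.15],s)
```

```text
t 4.55 pos [0.6339 0.0058 0.1325] yaw 155.47 zax [-1.050e-02  9.000e-04 -9.999e-01] F [-0.45  0.64 -0.98] open 0.721 q [ -9.5  37.2  84.8  -0.1  58.6 -75. ]
tool delta mm [ 62.8   0.2 -16.8] level twist [-0.0035 -0.01    0.    ]
```

View pics/w5.png

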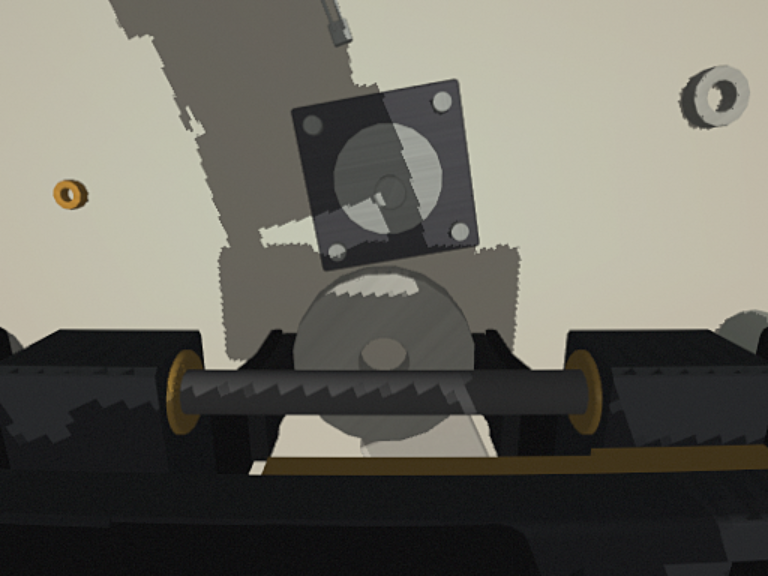

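Run:
```python
from h import *
c,s=pickle.load(open("w5.pkl","rb"))
col=c["color"][:,:,::-1]
a=cv2.resize(col[45:185,190:325],None,fx=5.5,fy=5.5,interpolation=cv2.INTER_CUBIC)[:,:]
cv2.imwrite("pics/w5a.png",cv2.convertScaleAbs(cv2.resize(col[80:170,210:310],None,fx=6.5,fy=6.5,interpolation=cv2.INTER_CUBIC),alpha=1.6))
cv2.imwrite("pics/w5b.png",cv2.convertScaleAbs(cv2.resize(col[170:300,185:325],None,fx=4.5,fy=4.5,interpolation=cv2.INTER_CUBIC),alpha=1.6))
```

```text
(no output)
```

View pics/w5a.png

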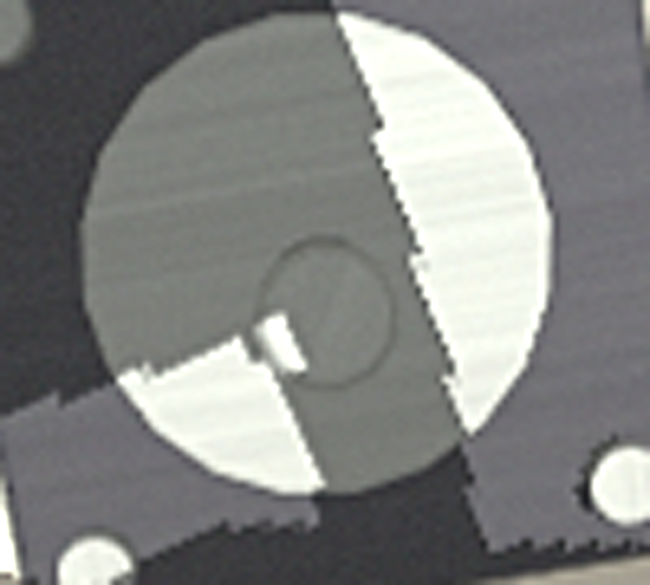

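View pics/w5b.png

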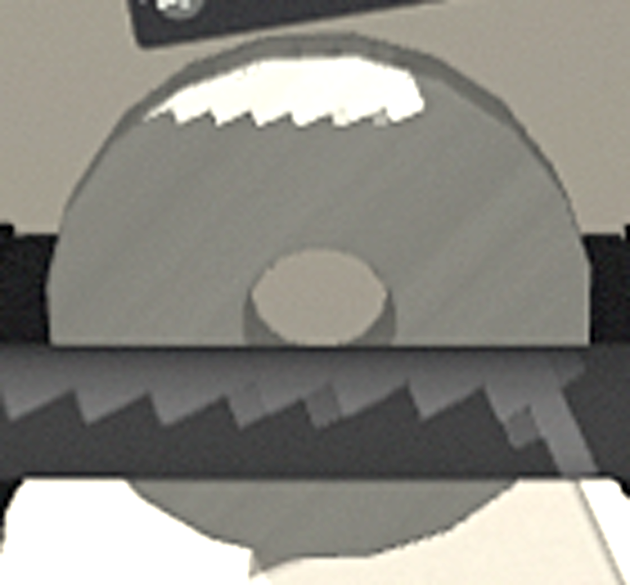

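```bash
cat >> h.py <<'E'
def tool2w(p,s): return s["position"]+s["tcp_rot"]@(np.asarray(p)/1e3)
def circ(c,s,cen,r,world=True):
    a=np.linspace(0,2*np.pi,181)
    P=[np.array([cen[0]+r*np.cos(t),cen[1]+r*np.sin(t),cen[2]]) for t in a]
    return np.array([proj(c,p if world else tool2w(p,s),s) for p in P])
def ext(q): return np.array([q[:,0].min(),q[:,0].max(),q[:,1].min(),q[:,1].max()])
from scipy.optimize import least_squares
def fitc(c,s,obs,z,r,x0,world,free_r=False):
    obs=np.array(obs,float);m=~np.isnan(obs)
    f=lambda p:(ext(circ(c,s,[p[0],p[1],z],p[2] if free_r else r,world))-obs)[m]
    sc=1 if not world else 1e-3
    q=least_squares(f,list(x0)+([r] if free_r else []),x_scale=sc,diff_step=1e-4);return q.x,f(q.x)
E
python3 - <<'E'
from h import *
c,s=pickle.load(open("w5.pkl","rb"))
def px(x0,y0,f,o): return [x0+o[0]/f-.5+.0,x0+o[1]/f-.5,y0+o[2]/f-.5,y0+o[3]/f-.5]
o=px(210,80,6.5,[258,396,236,388])
for z,r in [(.083,.0065),(.082,.0075)]:
  for fr in (0,1):
    print("spindle",z,fitc(c,s,o,z,r,[.577,.032],True,fr))
print("stage",fitc(c,s,px(210,80,6.5,[82,552,12,494]),.028,.03,[.577,.032],True,1))
for fr in(0,1):
  print("ring",fitc(c,s,px(185,170,4.5,[48,590,57,557]),-8.9,32,[3,0],False,fr))
# bore top edge left/right at  row 250..; 
q,_=fitc(c,s,px(185,170,4.5,[48,590,57,557]),-8.9,32,[3,0],False)
im=c["color"][:,:,::-1].copy();im=cv2.resize(im,None,fx=4,fy=4)
for cc in [circ(c,s,[*q,-8.9],32,False),circ(c,s,[*q,-8.9],8.5,False),circ(c,s,[*q,5.1],32,False),circ(c,s,[*q,5.1],8.5,False)]:
    cv2.polylines(im,[np.round((cc+.5)*4).astype(int)],True,(0,0,255),1)
q,_=fitc(c,s,o,.083,.0065,[.577,.032],True)
for cc in [circ(c,s,[*q,.083],.0065),circ(c,s,[*q,.082],.0075),circ(c,s,[*q,.028],.0075)]:
    cv2.polylines(im,[np.round((cc+.5)*4).astype(int)],True,(0,0,255),1)
cv2.imwrite("pics/w5o.png",cv2.convertScaleAbs(im[340:940,700:1320],alpha=1.5))
E
```

```text
spindle 0.083 (array([0.58334115, 0.03148557]), array([ 0.64675544, -0.64646551,  1.55265397, -1.60388869]))
spindle 0.083 (array([0.58336348, 0.03147521, 0.00722257]), array([-0.46117857,  0.46111708,  0.4513049 , -0.45775894]))
spindle 0.082 (array([0.58342122, 0.03146005]), array([-0.83249169,  0.83229625,  0.08335304, -0.07253798]))
spindle 0.082 (array([0.58341282, 0.03146394, 0.00725668]), array([-0.46117857,  0.46111708,  0.4513049 , -0.45775894]))
stage (array([0.57948264, 0.03245449, 0.02961984]), array([-0.09981743,  0.09975457,  0.09570938, -0.10012747]))
ring (array([ 2.15159959, -0.29563639]), array([-1.79534045,  1.79706869, -1.64061693,  2.25427817]))
ring (array([ 2.42359244, -0.29652633, 30.98054942]), array([ 0.14963024, -0.14967693, -0.15306792,  0.17010225]))
```

View pics/w5o.png

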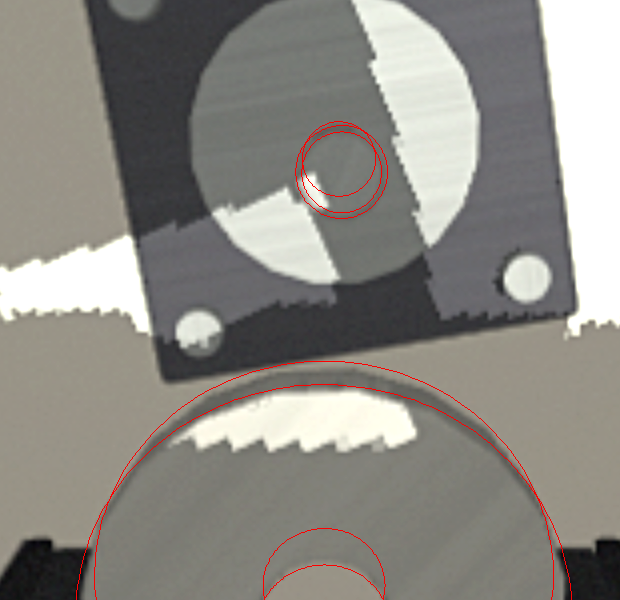

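Run:
```python
from h import *
import copy
px=lambda x0,y0,f,o:[x0+o[0]/f-.5,x0+o[1]/f-.5,y0+o[2]/f-.5,y0+o[3]/f-.5]
c1,s1=pickle.load(open("w1.pkl","rb"));c5,s5=pickle.load(open("w5.pkl","rb"))
for dz in (0,-.002,-.003,-.004,-.005):
    for pitch in (0,):
        C1=copy.deepcopy(c1);C5=copy.deepcopy(c5)
        for C in(C1,C5): C["T_tool_cam"][2,3]+=dz
        a=fitc(C1,s1,px(205,65,6,[90,551,58,532]),.014,.032,[.43,.235],True,1)[0]
        st=fitc(C5,s5,px(210,80,6.5,[82,552,12,494]),.028,.03,[.577,.032],True,1)[0]
        r=fitc(C5,s5,px(185,170,4.5,[48,590,57,557]),-8.9,32,[3,0],False,1)[0]
        sp=fitc(C5,s5,px(210,80,6.5,[258,396,236,388]),.0825,.0072,[.577,.032],True,1)[0]
        spt=s5["tcp_rot"].T@(np.array([*sp[:2],.083])-s5["position"])*1e3
        stt=s5["tcp_rot"].T@(np.array([*st[:2],.028])-s5["position"])*1e3
        print(dz,"w1 r",a[2]*1e3,"stage r",st[2]*1e3,"ring r",r[2],"ring",r[:2],"spindle",spt,"spin-ring",spt[:2]-r[:2],"ecc",np.linalg.norm(sp[:2]-st[:2])*1e3)
```

```text
0 w1 r 31.558612725458804 stage r 29.619842766779183 ring r 30.98054941937247 ring [ 2.42359244 -0.29652633] spindle [56.14173474  2.56925075 50.08774459] spin-ring [53.7181423   2.86577708] ecc 4.027781516231517
-0.002 w1 r 31.793925865697314 stage r 29.841901311348956 ring r 31.38645754384706 ring [ 1.55429378 -0.29585101] spindle [56.02268721  2.59675395 50.08646106] spin-ring [54.46839343  2.89260495] ecc 4.078649738850456
-0.003 w1 r 31.911582435816808 stage r 29.952930583632273 ring r 31.58941160607775 ring [ 1.11964444 -0.29551334] spindle [55.96316344  2.61050555 50.0858193 ] spin-ring [54.843519    2.90601889] ecc 4.104083869672148
-0.004 w1 r 32.02923900593614 stage r 30.063959855915645 ring r 31.79236566828678 ring [ 0.68499511 -0.29517568] spindle [55.90363967  2.62425715 50.08517754] spin-ring [55.21864456  2.91943283] ecc 4.129518013179278
-0.005 w1 r 32.14689557605502 stage r 30.1749891282 ring r 31.995319730505845 ring [ 0.25034578 -0.29483802] spindle [55.84411591  2.63800875 50.08453577] spin-ring [55.59377013  2.93284677] ecc 4.15495216914208
```

```bash
cat > tgt.py <<'E'
from h import *
from rig import bot
import sys
DZ=-.004
# spindle estimate (world)
def spindle():
    c,s=pickle.load(open("w5.pkl","rb"));c["T_tool_cam"][2,3]+=DZ
    px=lambda x0,y0,f,o:[x0+o[0]/f-.5,x0+o[1]/f-.5,y0+o[2]/f-.5,y0+o[3]/f-.5]
    return fitc(c,s,px(210,80,6.5,[258,396,236,388]),.0825,.0072,[.577,.032],True,1)[0][:2]
def target(ring,z,s):
    sp=spindle();R=s["tcp_rot"];y=np.arctan2(R[1,0],R[0,0]);
    x=np.array([np.cos(y),np.sin(y)]);yy=np.array([x[1],-x[0]])
    return np.array([*(sp-(ring[0]*x+ring[1]*yy)/1e3),z])
if __name__=="__main__":
    s=bot.read_state();print(spindle(),s["position"].round(4),s["force"].round(2),s["time_s"])
    rel(target([float(sys.argv[1]),float(sys.argv[2])],float(sys.argv[3]),s),s)
E
python3 tgt.py 0.7 -0.3 0.096
```

```text
[0.5836276  0.03142076] [0.6336 0.0062 0.1325] [-0.36 -0.06 -1.21] 4.6
tool delta mm [54.8  2.7 37.1] level twist [-0.0036 -0.0106  0.    ]
```

carry_out --grip '[-1,-1,-1,-1,-1,-1,-1]' --slide '[[14,1,0],[14,1,5],[14,1,5],[5,0,5],[0,0,3],[0,0,0],[0,0,0]]' --twist '[[-0.003,-0.01,0],[0,0,0],[0,0,0],[0,0,0],[0,0,0],[0,0,0],[0,0,0]]'

```text
time_s: 5.3
position: [0.586, 0.0369, 0.1149]
tcp_rot: [[-0.914, 0.406, -0.003], [0.406, 0.914, 0.001], [0.003, -0.0, -1.0]]
force: [0.6, -0.6, -0.6]
opening: 0.721
```

```bash
python3 tgt.py 0.7 -0.3 0.096
```

```text
[0.5836276  0.03142076] [0.586  0.0369 0.1149] [ 0.55 -0.57 -0.62] 5.3
tool delta mm [-0.8 -5.7 18.9] level twist [-0.0003 -0.0031  0.    ]
```

carry_out --grip '[-1,-1,-1,-1,-1]' --slide '[[0,-3,5],[0,-2,5],[0,0,5],[0,0,0],[0,0,0]]' --twist '[[0,-0.003,0],[0,0,0],[0,0,0],[0,0,0],[0,0,0]]'

```text
time_s: 5.8
position: [0.5857, 0.0306, 0.0986]
tcp_rot: [[-0.913, 0.407, 0.002], [0.407, 0.913, -0.001], [-0.002, 0.0, -1.0]]
force: [0.3, -0.2, -2.3]
opening: 0.72
```

```bash
python3 tgt.py 0.7 -0.3 0.09;python3 -c "
from h import *
snap('w6')"
```

```text
[0.5836276  0.03142076] [0.5857 0.0306 0.0986] [ 0.26 -0.24 -2.31] 5.8
tool delta mm [1.6 0.2 8.6] level twist [0.0001 0.0023 0.    ]
t 5.8 pos [0.5857 0.0306 0.0986] yaw 155.98 zax [ 2.1e-03 -8.0e-04 -1.0e+00] F [ 0.26 -0.24 -2.31] open 0.72 q [ -7.9  36.7  93.8  -0.   49.3 -73.9]
```

View pics/w6.png

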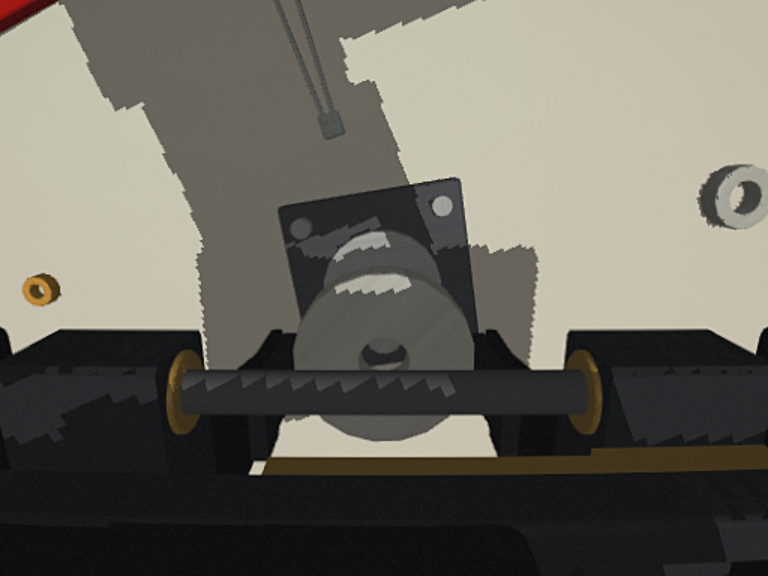

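carry_out --grip '[-1,-1,-1,-1]' --slide '[[1.5,0,3],[0,0,2.5],[0,0,1],[0,0,0]]' --twist '[[0,0.002,0],[0,0,0],[0,0,0],[0,0,0]]'

```text
time_s: 6.25
position: [0.5844, 0.0313, 0.0918]
tcp_rot: [[-0.913, 0.407, 0.001], [0.407, 0.913, 0.0], [-0.001, 0.0, -1.0]]
force: [-0.5, 0.2, -0.1]
opening: 0.724
```

```bash
python3 tgt.py 0.7 -0.3 0.088;python3 -c "
from h import *
c,s=snap('w7')
cv2.imwrite('pics/w7b.png',cv2.convertScaleAbs(cv2.resize(c['color'][210:250,225:290,::-1],None,fx=10,fy=10,interpolation=cv2.INTER_CUBIC),alpha=2))"
```

```text
[0.5836276  0.03142076] [0.5844 0.0313 0.0918] [-0.53  0.15 -0.06] 6.25
tool delta mm [0.  0.1 3.8] level twist [0.0003 0.0006 0.    ]
t 6.25 pos [0.5844 0.0313 0.0918] yaw 155.99 zax [ 6.e-04  0.e+00 -1.e+00] F [-0.53  0.15 -0.06] open 0.724 q [ -7.9  37.3  94.1   0.   48.5 -73.9]
```

View pics/w7b.png

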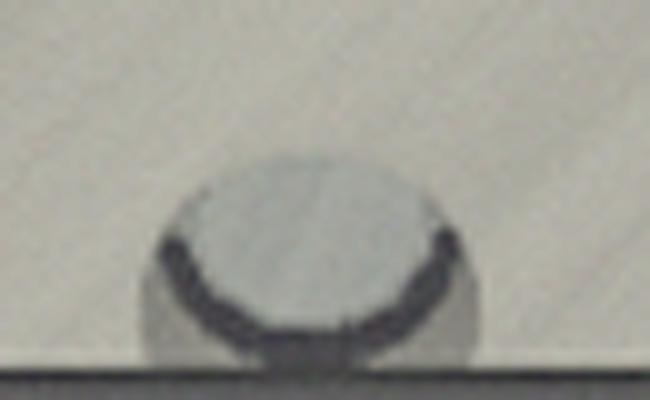

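carry_out --grip '[-1,-1,-1,-1]' --slide '[[0,0,2.5],[0,0,2],[0,0,1.5],[0,0,0]]' --twist '[[0,0,0],[0,0,0],[0,0,0],[0,0,0]]'

```text
time_s: 6.7
position: [0.5847, 0.0313, 0.0856]
tcp_rot: [[-0.913, 0.407, 0.001], [0.407, 0.913, -0.0], [-0.001, 0.0, -1.0]]
force: [0.3, -0.3, -0.8]
opening: 0.721
```

```bash
python3 tgt.py 0.7 -0.3 0.088;python3 -c "
from h import *
c,s=snap('w8')
cv2.imwrite('pics/w8b.png',cv2.convertScaleAbs(cv2.resize(c['color'][210:250,225:290,::-1],None,fx=10,fy=10,interpolation=cv2.INTER_CUBIC),alpha=2))"
```

```text
[0.5836276  0.03142076] [0.5847 0.0313 0.0856] [ 0.26 -0.32 -0.78] 6.7
tool delta mm [ 0.3 -0.1 -2.4] level twist [0.0005 0.0013 0.    ]
t 6.7 pos [0.5847 0.0313 0.0856] yaw 155.99 zax [ 1.4e-03 -1.0e-04 -1.0e+00] F [ 0.26 -0.32 -0.78] open 0.721 q [ -7.9  37.8  94.3   0.   47.8 -73.9]
```

View pics/w8b.png

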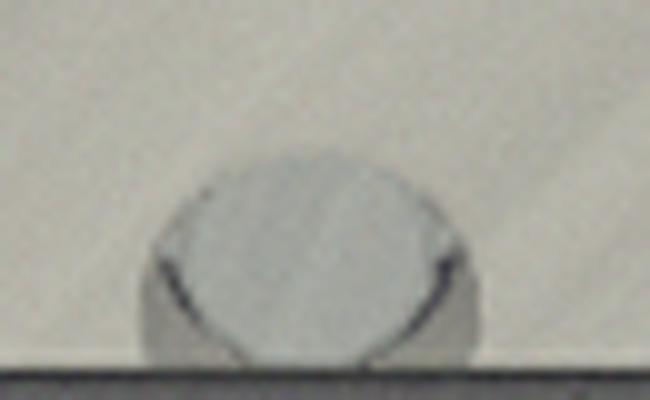

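carry_out --grip '[-1,-1,-1,-1]' --slide '[[0,0,2],[0,0,1.5],[0,0,1.5],[0,0,0]]' --twist '[[0,0,0],[0,0,0],[0,0,0],[0,0,0]]'

```text
time_s: 7.15
position: [0.5849, 0.0313, 0.0803]
tcp_rot: [[-0.913, 0.407, 0.002], [0.407, 0.913, -0.0], [-0.002, 0.001, -1.0]]
force: [-0.2, 0.3, -1.5]
opening: 0.72
```

```bash
python3 -c "
from h import *
c,s=snap('w9')
cv2.imwrite('pics/w9b.png',cv2.convertScaleAbs(cv2.resize(c['color'][210:250,225:290,::-1],None,fx=10,fy=10,interpolation=cv2.INTER_CUBIC),alpha=2))"
```

```text
t 7.15 pos [0.5849 0.0313 0.0803] yaw 155.99 zax [ 1.8e-03 -1.0e-04 -1.0e+00] F [-0.16  0.33 -1.48] open 0.72 q [ -7.9  38.3  94.5   0.   47.1 -73.9]
```

View pics/w9b.png

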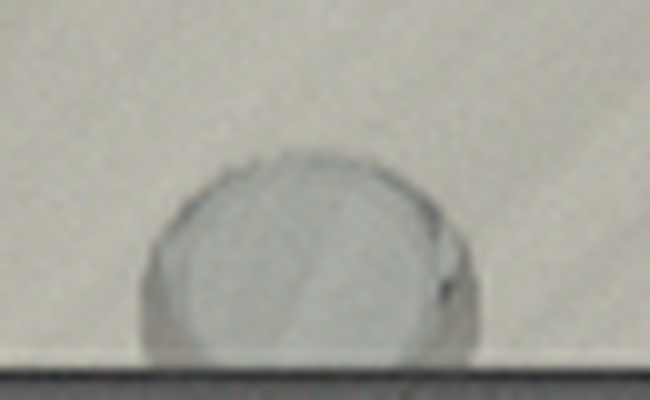

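carry_out --grip '[-1,-1,-1,-1,-1,-1,-1,-1]' --slide '[[0,0,3],[0,0,4],[0,0,5],[0,0,5],[0,0,5],[0,0,4],[0,0,3],[0,0,0]]' --twist '[[0,0.001,0],[0,0,0],[0,0,0],[0,0,0],[0,0,0],[0,0,0],[0,0,0],[0,0,0]]'

```text
time_s: 8.0
position: [0.5847, 0.0313, 0.0483]
tcp_rot: [[-0.913, 0.407, -0.0], [0.407, 0.913, 0.0], [0.0, 0.0, -1.0]]
force: [-0.3, -0.0, -1.0]
opening: 0.72
```

```bash
python3 tgt.py 0.7 -0.3 0.033
```

```text
[0.5836276  0.03142076] [0.5847 0.0313 0.0483] [-0.33 -0.03 -1.04] 8.0
tool delta mm [ 0.3 -0.1 15.3] level twist [ 0.0003 -0.0002  0.    ]
```

carry_out --grip '[-1,-1,-1,-1,-1]' --slide '[[0,0,3],[0,0,3],[0,0,3],[0,0,2],[0,0,0]]' --twist '[[0,0,0],[0,0,0],[0,0,0],[0,0,0],[0,0,0]]'

```text
time_s: 8.5
position: [0.5851, 0.0313, 0.0366]
tcp_rot: [[-0.914, 0.407, 0.001], [0.407, 0.914, 0.0], [-0.001, 0.001, -1.0]]
force: [-1.0, 0.1, -0.7]
opening: 0.717
```

carry_out --grip '[-1,-1,-1]' --slide '[[0,0,1],[0,0,0.8],[0,0,0]]' --twist '[[0,0,0],[0,0,0],[0,0,0]]'

```text
time_s: 8.8
position: [0.5853, 0.0313, 0.0348]
tcp_rot: [[-0.913, 0.407, 0.001], [0.407, 0.913, 0.0], [-0.001, 0.001, -1.0]]
force: [0.9, 0.4, -0.3]
opening: 0.72
```

carry_out --grip '[-1,-1,-1]' --slide '[[0,0,1],[0,0,0.8],[0,0,0]]' --twist '[[0,0,0],[0,0,0],[0,0,0]]'

```text
time_s: 9.1
position: [0.5855, 0.0312, 0.0331]
tcp_rot: [[-0.913, 0.407, 0.002], [0.407, 0.913, 0.0], [-0.002, 0.001, -1.0]]
force: [0.3, 0.0, -2.0]
opening: 0.722
```

carry_out --grip '[-1,-1]' --slide '[[0,0,1],[0,0,0]]' --twist '[[0,0,0],[0,0,0]]'

```text
time_s: 9.3
position: [0.5855, 0.0312, 0.0331]
tcp_rot: [[-0.913, 0.407, 0.002], [0.407, 0.914, 0.0], [-0.002, 0.001, -1.0]]
force: [-1.0, -0.3, 0.2]
opening: 0.72
```

carry_out --grip '[-1,-1]' --slide '[[0,0,2],[0,0,1]]' --twist '[[0,0,0],[0,0,0]]'

```text
time_s: 9.5
position: [0.5856, 0.0312, 0.0315]
tcp_rot: [[-0.914, 0.407, 0.003], [0.407, 0.914, -0.0], [-0.002, 0.001, -1.0]]
force: [-2.5, -0.1, 7.9]
opening: 0.721
```

carry_out --grip '[-1,-1]' --slide '[[0,0,1],[0,0,1]]' --twist '[[0,0,0],[0,0,0]]'

```text
time_s: 9.7
position: [0.5856, 0.0313, 0.0312]
tcp_rot: [[-0.914, 0.406, 0.003], [0.406, 0.914, -0.0], [-0.003, 0.001, -1.0]]
force: [-1.9, -0.6, 9.2]
opening: 0.723
```

carry_out --grip '[-1,-1]' --slide '[[0,0,1.2],[0,0,1.2]]' --twist '[[0,0,0],[0,0,0]]'

```text
time_s: 9.9
position: [0.5856, 0.0313, 0.0309]
tcp_rot: [[-0.914, 0.406, 0.004], [0.406, 0.914, -0.0], [-0.003, 0.001, -1.0]]
force: [-1.7, -1.1, 9.0]
opening: 0.724
```

```bash
python3 -c "
from h import *
c,s=snap('w10')"
```

```text
t 9.9 pos [0.5856 0.0313 0.0309] yaw 156.02 zax [ 3.6e-03 -4.0e-04 -1.0e+00] F [-1.69 -1.09  8.96] open 0.724 q [ -7.9  42.9  95.5   0.   41.4 -73.9]
```

View pics/w10.png

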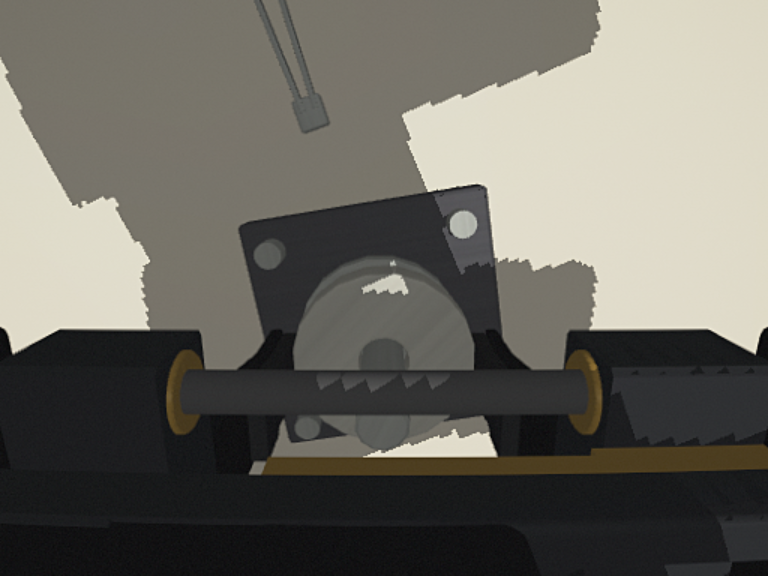

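carry_out --grip '[-1,-1,1,1,1,1,1]' --slide '[[0,0,-1.5],[0,0,-0.5],[0,0,0],[0,0,0],[0,0,0],[0,0,0],[0,0,0]]' --twist '[[0,0,0],[0,0,0],[0,0,0],[0,0,0],[0,0,0],[0,0,0],[0,0,0]]'

```text
time_s: 10.65
position: [0.586, 0.0312, 0.0325]
tcp_rot: [[-0.914, 0.406, 0.005], [0.406, 0.914, -0.001], [-0.004, 0.001, -1.0]]
force: [0.4, -0.2, 0.3]
opening: 0.987
```

```bash
python3 -c "
from h import *
c,s=snap('w11')"
```

```text
t 10.65 pos [0.586  0.0312 0.0325] yaw 156.02 zax [ 4.6e-03 -5.0e-04 -1.0e+00] F [ 0.37 -0.21  0.29] open 0.987 q [ -7.9  42.7  95.5   0.   41.5 -73.9]
```

View pics/w11.png

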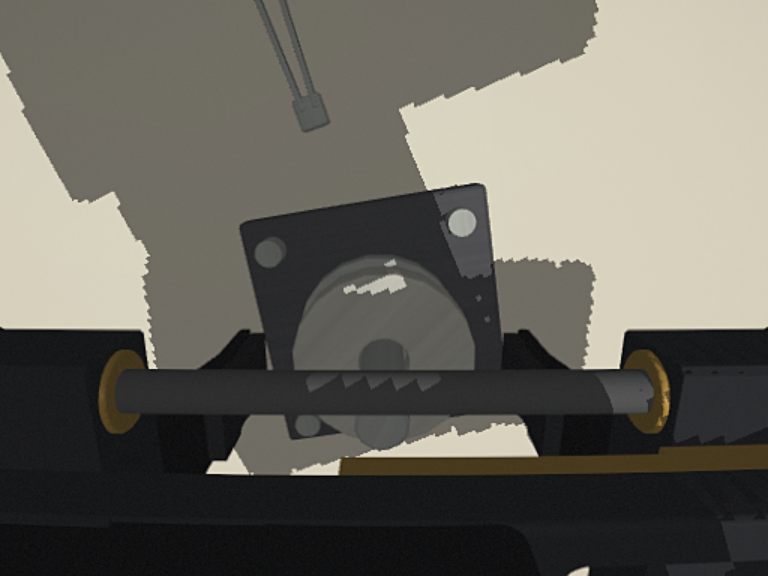

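carry_out --grip '[1,1,1,1,1,1,1,1,1,1,1,1]' --slide '[[0,0,-20],[0,0,-30],[0,0,-30],[0,-15,-10],[-1,-35,0],[-2,-45,0],[-2,-45,0],[-2,-45,0],[-2,-45,0],[-2,-35,0],[-1,-18,0],[0,0,0]]' --twist '[[0,0.004,0],[0,0,0],[0,0,0],[0,0,0],[0,0,0],[0,0,0],[0,0,0],[0,0,0],[0,0,0],[0,0,0],[0,0,0],[0,0,0]]'

```text
time_s: 11.9
position: [0.4723, -0.2464, 0.1206]
tcp_rot: [[-0.915, 0.404, -0.005], [0.404, 0.915, 0.0], [0.004, -0.002, -1.0]]
force: [-0.3, 0.8, -0.0]
opening: 0.999
```

carry_out --grip '[1,1]' --slide '[[0,0,0],[0,0,0]]' --twist '[[0,0,0],[0,0,0]]'

```text
time_s: 12.1
position: [0.4707, -0.246, 0.1197]
tcp_rot: [[-0.914, 0.406, -0.007], [0.406, 0.914, 0.002], [0.007, -0.001, -1.0]]
force: [-0.2, -0.2, 0.5]
opening: 1.002
```

```bash
python3 -c "
from h import *
c,s=snap('w12')"
```

```text
t 12.1 pos [ 0.4707 -0.246   0.1197] yaw 156.06 zax [-0.0066  0.0024 -1.    ] F [-0.18 -0.18  0.5 ] open 1.002 q [ -39.6   31.8  100.7   -0.2   47.9 -105.5]
```

View pics/w12.png

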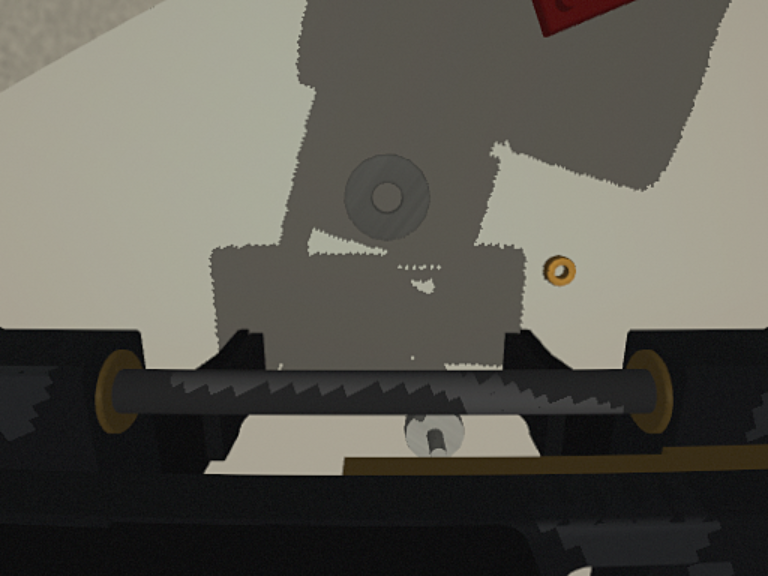

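Run:
```python
from h import *
c,s=pickle.load(open("w12.pkl","rb"));c["T_tool_cam"][2,3]-=.004
w,_=fitc(c,s,[345/1.5-.5,430/1.5-.5,154/1.5-.5,240/1.5-.5],.014,.024,[.424,-.222],True,1);print(w)
rel([w[0],w[1],.06],s)
c,s=pickle.load(open("w1.pkl","rb"));c["T_tool_cam"][2,3]-=.004
px=lambda x0,y0,f,o:[x0+o[0]/f-.5,x0+o[1]/f-.5,y0+o[2]/f-.5,y0+o[3]/f-.5]
print(fitc(c,s,px(205,65,6,[90,551,58,532]),.014,.032,[.43,.235],True,1)[0])
```

```text
[ 0.42550131 -0.22405715  0.02377323]
tool delta mm [49.8  1.7 60. ] level twist [-0.0005 -0.007   0.    ]
[0.43210652 0.23501846 0.03202924]
```

carry_out --grip '[1,1,1,1,1,1,1]' --slide '[[16,0.5,12],[16,0.5,20],[12,0.5,25],[0,0,20],[0,0,10],[0,0,0],[0,0,0]]' --twist '[[0,-0.007,0],[0,0,0],[0,0,0],[0,0,0],[0,0,0],[0,0,0],[0,0,0]]'

```text
time_s: 12.85
position: [0.4344, -0.2198, 0.0316]
tcp_rot: [[-0.92, 0.393, 0.004], [0.393, 0.92, -0.003], [-0.005, -0.001, -1.0]]
force: [1.1, 0.0, 0.6]
opening: 0.999
```

Run:
```python
from h import *
c,s=snap('w13');rel([.4255,-.2241,.005],s)
```

```text
t 12.85 pos [ 0.4344 -0.2198  0.0316] yaw 156.89 zax [ 0.0038 -0.0027 -1.    ] F [1.11 0.01 0.58] open 0.999 q [ -40.    38.9  110.2    0.    30.6 -107. ]
tool delta mm [ 6.6 -7.5 26.6] level twist [-0.001   0.0046  0.    ]
```

carry_out --grip '[1,1,1,1,1]' --slide '[[3,-4,6],[2,-3,7],[0,0,5],[0,0,2],[0,0,0]]' --twist '[[-0.001,0.004,0],[0,0,0],[0,0,0],[0,0,0],[0,0,0]]'

```text
time_s: 13.4
position: [0.4284, -0.2265, 0.0122]
tcp_rot: [[-0.92, 0.393, 0.005], [0.393, 0.92, -0.004], [-0.006, -0.002, -1.0]]
force: [-0.8, 0.4, -0.4]
opening: 0.998
```

Run:
```python
from h import *
c,s=snap('w14');rel([.4255,-.2241,.005],s)
```

```text
t 13.4 pos [ 0.4284 -0.2265  0.0122] yaw 156.88 zax [ 0.0048 -0.0039 -1.    ] F [-0.84  0.4  -0.39] open 0.998 q [ -41.1   41.1  110.9    0.    27.6 -108. ]
tool delta mm [3.6 1.1 7.2] level twist [-0.0017  0.006   0.    ]
```

View pics/w14.png

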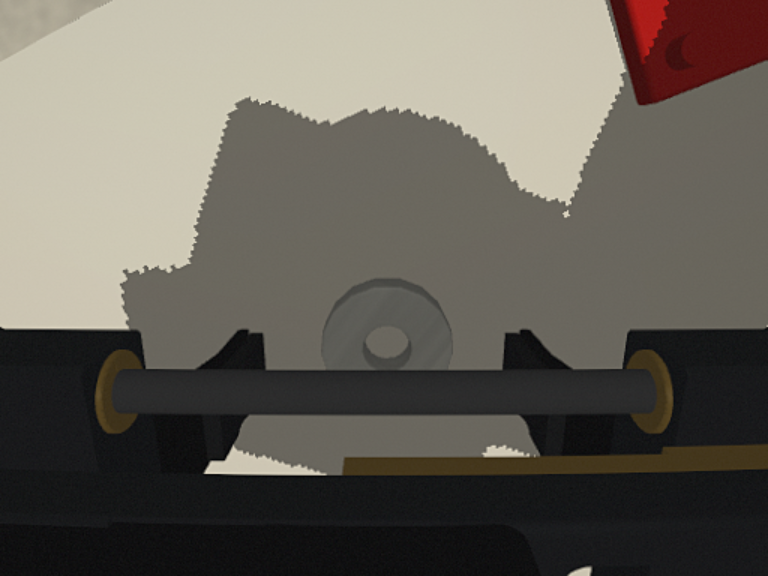

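carry_out --grip '[1,1,1,-1,-1,-1,-1,-1,-1,-1,-1]' --slide '[[1,1,3],[1,0,3],[0,0,0.5],[0,0,0],[0,0,0],[0,0,0],[0,0,0],[0,0,0],[0,0,0],[0,0,0],[0,0,0]]' --twist '[[-0.001,0.006,0],[0,0,0],[0,0,0],[0,0,0],[0,0,0],[0,0,0],[0,0,0],[0,0,0],[0,0,0],[0,0,0],[0,0,0]]'

```text
time_s: 14.55
position: [0.4273, -0.2248, 0.0057]
tcp_rot: [[-0.92, 0.392, 0.0], [0.392, 0.92, -0.001], [-0.001, -0.001, -1.0]]
force: [0.1, 0.1, -0.3]
opening: 0.532
```

Run:
```python
from h import *
c,s=snap('w15');rel([.4255,-.2241,.005],s)
```

```text
t 14.55 pos [ 0.4273 -0.2248  0.0057] yaw 156.9 zax [ 3.0e-04 -1.2e-03 -1.0e+00] F [ 0.11  0.05 -0.3 ] open 0.532 q [-4.100e+01  4.190e+01  1.110e+02 -1.000e-01  2.700e+01 -1.078e+02]
tool delta mm [ 2.  -0.1  0.7] level twist [-0.001   0.0007  0.    ]
```

View pics/w15.png

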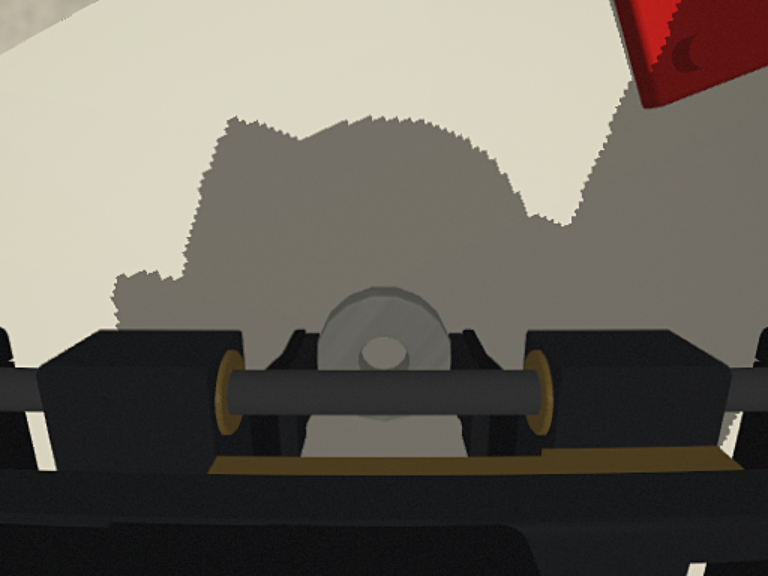

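carry_out --grip '[-1,-1,-1,-1,-1,-1,-1,-1,-1,-1,-1,-1]' --slide '[[0,0,-20],[0,0,-35],[0,0,-35],[-3,15,-20],[-6,35,-5],[-7,45,0],[-7,45,0],[-7,45,0],[-7,45,0],[-5,30,0],[-1,16,0],[0,0,0]]' --twist '[[0,0,0],[0,0,0],[0,0,0],[0,0,0],[0,0,0],[0,0,0],[0,0,0],[0,0,0],[0,0,0],[0,0,0],[0,0,0],[0,0,0]]'

```text
time_s: 15.8
position: [0.5815, 0.0203, 0.1249]
tcp_rot: [[-0.918, 0.396, 0.003], [0.396, 0.918, -0.0], [-0.003, 0.001, -1.0]]
force: [0.5, -0.3, 0.2]
opening: 0.53
```

carry_out --grip '[-1,-1]' --slide '[[0,0,0],[0,0,0]]' --twist '[[0,0,0],[0,0,0]]'

```text
time_s: 16.0
position: [0.5801, 0.0198, 0.1244]
tcp_rot: [[-0.918, 0.396, 0.0], [0.396, 0.918, -0.001], [-0.0, -0.0, -1.0]]
force: [0.2, 0.5, -1.3]
opening: 0.533
```

Run:
```python
from h import *
c,s=snap('w16');rel([.585,.0313,.1],s)
```

```text
t 16.0 pos [0.5801 0.0198 0.1244] yaw 156.69 zax [ 2.e-04 -6.e-04 -1.e+00] F [ 0.22  0.48 -1.27] open 0.533 q [ -9.1  34.2  93.7  -0.   52.1 -75.7]
tool delta mm [ 0.  12.6 24.4] level twist [-0.0005  0.0004  0.    ]
```

View pics/w16.png

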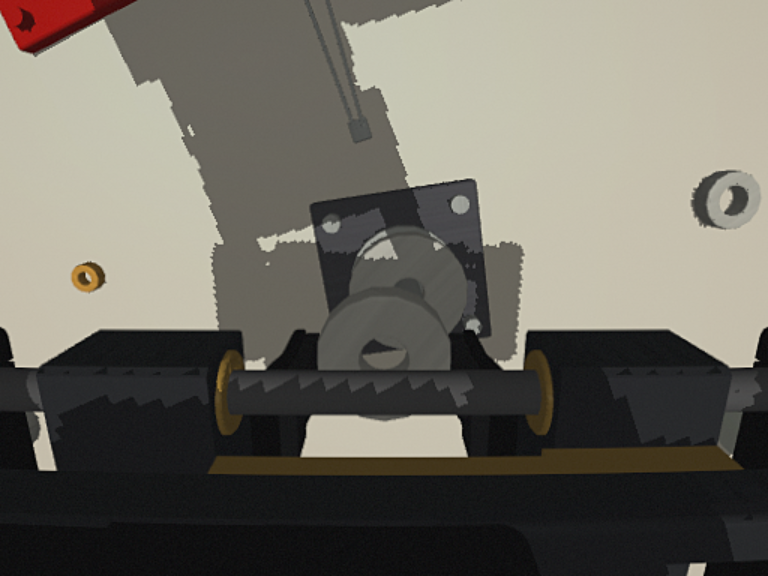

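Middle ring held, bore at (384,355), same image place as the large one had; large ring seated flat on the stage at (408,280).

carry_out --grip '[-1,-1,-1,-1,-1,-1]' --slide '[[0,5,3],[0,5,8],[0,2,8],[0,0,5],[0,0,0],[0,0,0]]' --twist '[[0,0,0],[0,0,0],[0,0,0],[0,0,0],[0,0,0],[0,0,0]]'

```text
time_s: 16.65
position: [0.5834, 0.0282, 0.0974]
tcp_rot: [[-0.916, 0.401, -0.003], [0.401, 0.916, -0.001], [0.002, -0.002, -1.0]]
force: [0.6, 0.8, -1.2]
opening: 0.536
```

Run:
```python
from h import *
from rig import bot
s=bot.read_state();print(s["position"],s["force"]);rel([.585,.0313,.092],s)
```

```text
[0.58344319 0.02824285 0.09737498] [ 0.63862197  0.79506088 -1.24126037]
tool delta mm [-0.2  3.4  5.4] level twist [-0.0017 -0.0024  0.    ]
```

carry_out --grip '[-1,-1,-1,-1]' --slide '[[0,2.5,2],[0,0.5,2],[0,0,0],[0,0,0]]' --twist '[[-0.001,-0.002,0],[0,0,0],[0,0,0],[0,0,0]]'

```text
time_s: 17.05
position: [0.5851, 0.0312, 0.0934]
tcp_rot: [[-0.916, 0.401, 0.0], [0.401, 0.916, -0.001], [-0.001, -0.0, -1.0]]
force: [0.8, 0.5, -1.4]
opening: 0.529
```

```bash
python3 -c "
from h import *
c,s=snap('w17');rel([.585,.0313,.092],s)
cv2.imwrite('pics/w17b.png',cv2.convertScaleAbs(cv2.resize(c['color'][210:250,225:290,::-1],None,fx=10,fy=10,interpolation=cv2.INTER_CUBIC),alpha=2))"
```

```text
t 17.05 pos [0.5851 0.0312 0.0934] yaw 156.37 zax [ 4.e-04 -6.e-04 -1.e+00] F [ 0.75  0.49 -1.45] open 0.529 q [ -7.9  37.2  94.   -0.   48.8 -74.2]
tool delta mm [0.1 0.1 1.4] level twist [-0.0004  0.0006  0.    ]
```

View pics/w17b.png

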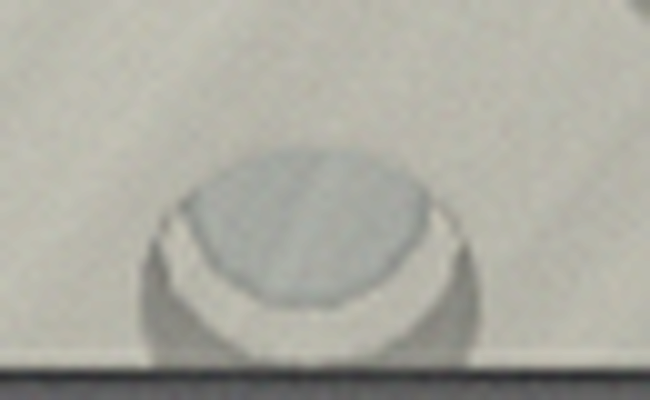

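Well centred (same picture as w7). Descend.

carry_out --grip '[-1,-1,-1,-1,-1,-1,-1]' --slide '[[0,0,2],[0,0,2],[0,0,1.5],[0,0,1.5],[0,0,1.5],[0,0,1],[0,0,0]]' --twist '[[0,0,0],[0,0,0],[0,0,0],[0,0,0],[0,0,0],[0,0,0],[0,0,0]]'

```text
time_s: 17.8
position: [0.5852, 0.0311, 0.0833]
tcp_rot: [[-0.916, 0.401, 0.001], [0.401, 0.916, -0.001], [-0.001, -0.0, -1.0]]
force: [0.5, -0.1, -0.7]
opening: 0.534
```

carry_out --grip '[-1,-1,-1,-1,-1,-1,-1,-1]' --slide '[[0,0,3],[0,0,4],[0,0,5],[0,0,5],[0,0,5],[0,0,3],[0,0,2],[0,0,0]]' --twist '[[0,0,0],[0,0,0],[0,0,0],[0,0,0],[0,0,0],[0,0,0],[0,0,0],[0,0,0]]'

```text
time_s: 18.6
position: [0.5849, 0.0311, 0.0533]
tcp_rot: [[-0.916, 0.401, -0.0], [0.401, 0.916, -0.001], [-0.0, -0.001, -1.0]]
force: [0.6, 0.2, -1.0]
opening: 0.534
```

carry_out --grip '[-1,-1,-1]' --slide '[[0,0,1.5],[0,0,1.5],[0,0,0]]' --twist '[[0,0,0],[0,0,0],[0,0,0]]'

```text
time_s: 18.9
position: [0.5852, 0.031, 0.0503]
tcp_rot: [[-0.916, 0.401, 0.001], [0.401, 0.916, -0.001], [-0.001, -0.0, -1.0]]
force: [-0.4, 0.2, -0.3]
opening: 0.534
```

carry_out --grip '[-1,-1,-1,-1]' --slide '[[0,0,1],[0,0,1],[0,0,1],[0,0,0]]' --twist '[[0,0,0],[0,0,0],[0,0,0],[0,0,0]]'

```text
time_s: 19.3
position: [0.5857, 0.031, 0.0477]
tcp_rot: [[-0.916, 0.401, 0.002], [0.401, 0.916, -0.001], [-0.002, -0.0, -1.0]]
force: [-0.7, 0.1, -0.5]
opening: 0.533
```

carry_out --grip '[-1,-1]' --slide '[[0,0,1.5],[0,0,1]]' --twist '[[0,0,0],[0,0,0]]'

```text
time_s: 19.5
position: [0.5857, 0.031, 0.0464]
tcp_rot: [[-0.916, 0.401, 0.002], [0.401, 0.916, -0.001], [-0.002, -0.0, -1.0]]
force: [-1.8, -0.3, 6.5]
opening: 0.531
```

carry_out --grip '[-1,-1,-1]' --slide '[[0,0,1.3],[0,0,1.3],[0,0,1.2]]' --twist '[[0,0,0],[0,0,0],[0,0,0]]'

```text
time_s: 19.8
position: [0.5857, 0.031, 0.0455]
tcp_rot: [[-0.916, 0.4, 0.003], [0.4, 0.916, -0.001], [-0.003, -0.0, -1.0]]
force: [-2.0, 0.1, 8.3]
opening: 0.532
```

carry_out --grip '[-1,-1]' --slide '[[0,0,1.2],[0,0,1.2]]' --twist '[[0,0,0],[0,0,0]]'

```text
time_s: 20.0
position: [0.5857, 0.031, 0.0454]
tcp_rot: [[-0.916, 0.4, 0.003], [0.4, 0.916, -0.002], [-0.004, -0.0, -1.0]]
force: [-1.4, 0.5, 9.6]
opening: 0.532
```

```bash
python3 -c "
from h import *
c,s=snap('w18')"
```

```text
t 20.0 pos [0.5857 0.031  0.0454] yaw 156.4 zax [ 0.0032 -0.0016 -1.    ] F [-1.43  0.52  9.64] open 0.532 q [ -7.8  41.5  95.2  -0.1  43.  -74.2]
```

View pics/w18.png

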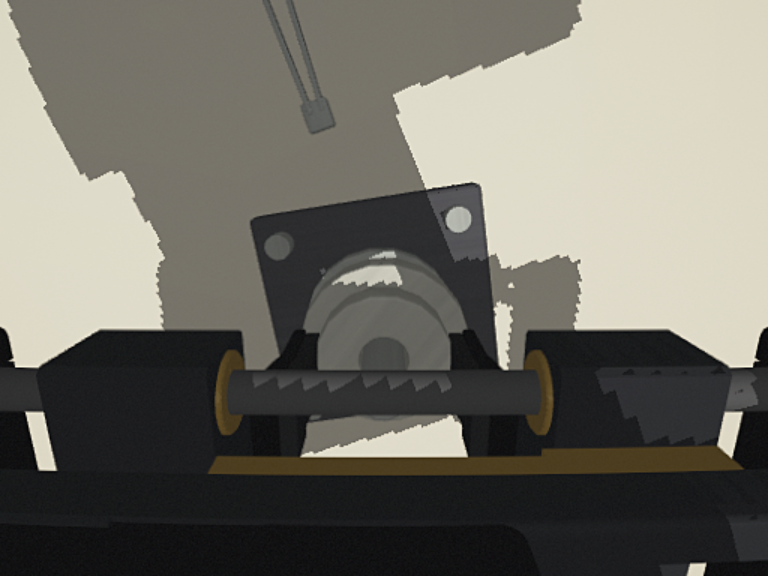

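carry_out --grip '[-1,-1,1,1,1,1,1,1]' --slide '[[0,0,-1.8],[0,0,-0.5],[0,0,0],[0,0,0],[0,0,0],[0,0,0],[0,0,0],[0,0,0]]' --twist '[[0,0,0],[0,0,0],[0,0,0],[0,0,0],[0,0,0],[0,0,0],[0,0,0],[0,0,0]]'

```text
time_s: 20.85
position: [0.586, 0.0309, 0.0476]
tcp_rot: [[-0.916, 0.4, 0.004], [0.4, 0.916, -0.002], [-0.004, 0.0, -1.0]]
force: [-0.3, 0.4, 1.1]
opening: 0.96
```

Run:
```python
from h import *
c=pickle.load(open("top0.pkl","rb"))
for u,v in [(201,185),(247,160)]: print(plane(c,u/1.5,v/1.5,.085))
```

```text
[0.7319289  0.28130485 0.085     ]
[0.7740497  0.20655098 0.085     ]
```

carry_out --grip '[1,1,1,1,1,1,1,1,1]' --slide '[[0,0,-20],[0,0,-35],[0,0,-15],[0,20,-5],[0,40,0],[0,45,0],[-1,45,0],[-1,20,0],[0,0,0]]' --twist '[[0,0.004,0],[0,0,0],[0,0,0],[0,0,0],[0,0,0],[0,0,0],[0,0,0],[0,0,0],[0,0,0]]'

```text
time_s: 21.75
position: [0.6581, 0.1901, 0.1251]
tcp_rot: [[-0.915, 0.404, -0.001], [0.404, 0.915, 0.001], [0.001, 0.001, -1.0]]
force: [-0.1, -0.5, -0.7]
opening: 1.002
```

carry_out --grip '[1,1]' --slide '[[0,0,0],[0,0,0]]' --twist '[[0,0,0],[0,0,0]]'

```text
time_s: 21.95
position: [0.6567, 0.1892, 0.1244]
tcp_rot: [[-0.915, 0.404, -0.003], [0.404, 0.915, -0.0], [0.003, -0.001, -1.0]]
force: [0.3, 0.2, -0.6]
opening: 1.0
```

```bash
python3 -c "
from h import *
c,s=snap('w19')"
```

```text
t 21.95 pos [0.6567 0.1892 0.1244] yaw 156.2 zax [-3.1e-03 -1.0e-04 -1.0e+00] F [ 0.26  0.17 -0.6 ] open 1.0 q [  6.7  41.   77.6   0.   61.6 -59.5]
```

View pics/w19.png

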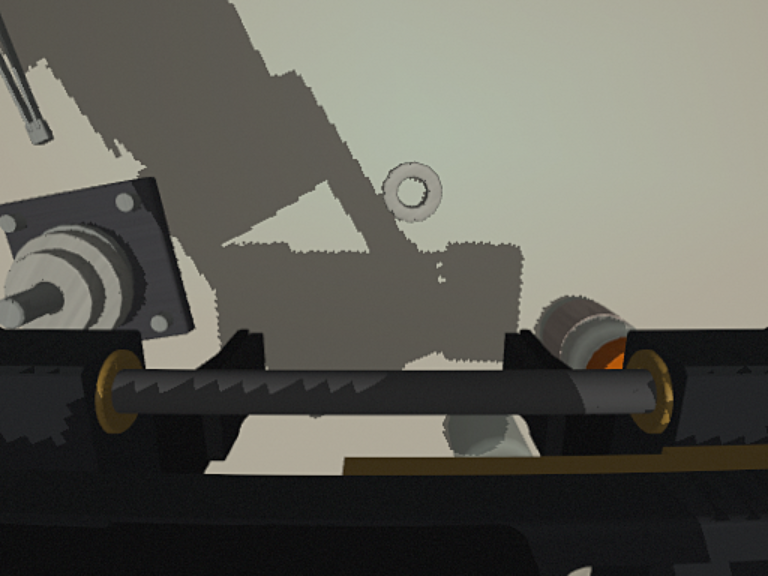

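Run:
```python
from h import *
c,s=pickle.load(open("w19.pkl","rb"));c["T_tool_cam"][2,3]-=.004
w,_=fitc(c,s,[383.5/1.5-.5,442/1.5-.5,162/1.5-.5,221.5/1.5-.5],.014,.017,[.61,.222],True,1);print(w)
rel([w[0],w[1],.06],s)
```

```text
[0.61500908 0.22508255 0.01661469]
tool delta mm [52.5 16.  64.5] level twist [-0.0013 -0.0028  0.    ]
```

carry_out --grip '[1,1,1,1,1,1,1]' --slide '[[15,4,0],[18,5,5],[14,5,15],[0,0,20],[0,0,15],[0,0,0],[0,0,0]]' --twist '[[-0.001,-0.003,0],[0,0,0],[0,0,0],[0,0,0],[0,0,0],[0,0,0],[0,0,0]]'

```text
time_s: 22.7
position: [0.6121, 0.2175, 0.0692]
tcp_rot: [[-0.911, 0.412, -0.004], [0.412, 0.911, -0.001], [0.004, -0.002, -1.0]]
force: [0.4, -0.6, 0.1]
opening: 0.998
```

Run:
```python
from h import *
c,s=snap('w20');rel([.615,.2251,.005],s)
```

```text
t 22.7 pos [0.6121 0.2175 0.0692] yaw 155.67 zax [-4.2e-03 -8.0e-04 -1.0e+00] F [ 0.38 -0.64  0.11] open 0.998 q [  9.7  43.   84.7  -0.   52.6 -55.9]
tool delta mm [ 0.2  8.3 64.2] level twist [-0.0025 -0.0035  0.    ]
```

carry_out --grip '[1,1,1,1,1,1,1]' --slide '[[0,3,6],[0,3,12],[0,2,15],[0,0,12],[0,0,8],[0,0,2],[0,0,0]]' --twist '[[-0.002,-0.003,0],[0,0,0],[0,0,0],[0,0,0],[0,0,0],[0,0,0],[0,0,0]]'

```text
time_s: 23.45
position: [0.6172, 0.225, 0.0101]
tcp_rot: [[-0.911, 0.413, 0.002], [0.413, 0.911, 0.0], [-0.002, 0.001, -1.0]]
force: [0.2, -0.1, 0.5]
opening: 1.0
```

Run:
```python
from h import *
c,s=snap('w21');rel([.615,.2251,.005],s)
```

```text
t 23.45 pos [0.6172 0.225  0.0101] yaw 155.6 zax [ 1.8e-03  2.0e-04 -1.0e+00] F [ 0.19 -0.06  0.46] open 1.0 q [ 10.3  48.2  84.8  -0.   46.9 -55.3]
tool delta mm [ 2.  -0.8  5.1] level twist [0.0009 0.0015 0.    ]
```

View pics/w21.png

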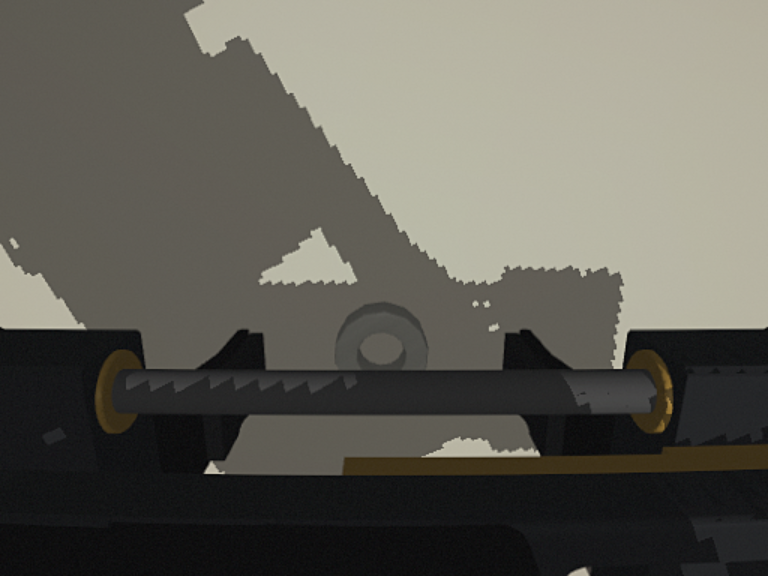

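carry_out --grip '[1,1,1,-1,-1,-1,-1,-1,-1,-1,-1,-1]' --slide '[[0,-0.5,2.5],[0,0,1.5],[0,0,0],[0,0,0],[0,0,0],[0,0,0],[0,0,0],[0,0,0],[0,0,0],[0,0,0],[0,0,0],[0,0,0]]' --twist '[[0.001,0.001,0],[0,0,0],[0,0,0],[0,0,0],[0,0,0],[0,0,0],[0,0,0],[0,0,0],[0,0,0],[0,0,0],[0,0,0],[0,0,0]]'

```text
time_s: 24.7
position: [0.6186, 0.2247, 0.0083]
tcp_rot: [[-0.911, 0.413, 0.005], [0.413, 0.911, 0.0], [-0.004, 0.002, -1.0]]
force: [1.2, -0.4, 0.4]
opening: 0.372
```

Run:
```python
from h import *
c,s=snap('w22');rel([.615,.2251,.005],s)
d,_=pickle.load(open('w15.pkl','rb'))
a=[cv2.convertScaleAbs(cv2.resize(k['color'][185:285,205:310,::-1],None,fx=3.7,fy=3.7,interpolation=cv2.INTER_CUBIC),alpha=2) for k in (d,c)]
cv2.imwrite('pics/w22b.png',np.hstack(a))
```

```text
t 24.7 pos [0.6186 0.2247 0.0083] yaw 155.6 zax [ 4.6e-03  4.0e-04 -1.0e+00] F [ 1.17 -0.4   0.41] open 0.372 q [ 10.3  48.4  84.8  -0.   46.6 -55.3]
tool delta mm [ 3.4 -1.1  3.3] level twist [0.0023 0.004  0.    ]
```

View pics/w22b.png

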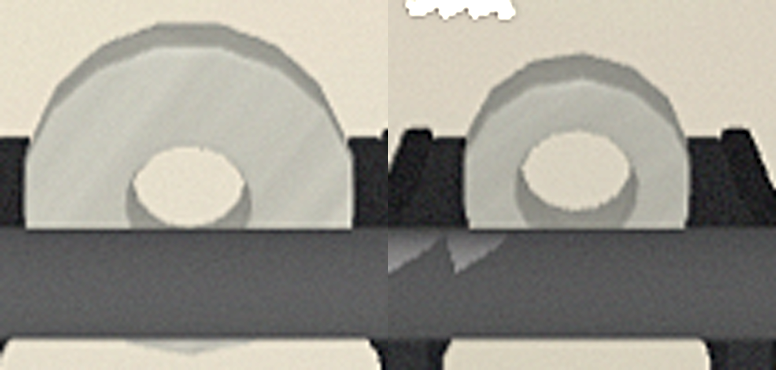

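carry_out --grip '[-1,-1,-1,-1,-1,-1,-1,-1,-1,-1]' --slide '[[0,0,-15],[0,0,-35],[0,0,-40],[0,-10,-25],[-7,-30,-5],[-12,-42,0],[-12,-42,0],[-10,-35,0],[-4,-12,0],[0,0,0]]' --twist '[[0.002,0.004,0],[0,0,0],[0,0,0],[0,0,0],[0,0,0],[0,0,0],[0,0,0],[0,0,0],[0,0,0],[0,0,0]]'

```text
time_s: 25.75
position: [0.5888, 0.0465, 0.133]
tcp_rot: [[-0.912, 0.41, 0.002], [0.41, 0.912, -0.0], [-0.002, 0.001, -1.0]]
force: [0.1, 0.3, -0.8]
opening: 0.365
```

carry_out --grip '[-1,-1]' --slide '[[0,0,0],[0,0,0]]' --twist '[[0,0,0],[0,0,0]]'

```text
time_s: 25.95
position: [0.5891, 0.0481, 0.1329]
tcp_rot: [[-0.912, 0.41, 0.003], [0.41, 0.912, 0.001], [-0.002, 0.002, -1.0]]
force: [-0.2, 0.5, -1.1]
opening: 0.37
```

Run:
```python
from h import *
c,s=snap('w23');rel([.586,.0308,.1],s)
```

```text
t 25.95 pos [0.5891 0.0481 0.1329] yaw 155.82 zax [ 0.0027  0.001  -1.    ] F [-0.18  0.52 -1.14] open 0.37 q [ -6.2  34.1  91.9   0.1  53.8 -72.1]
tool delta mm [ -4.2 -17.1  32.9] level twist [0.002 0.002 0.   ]
```

View pics/w23.png

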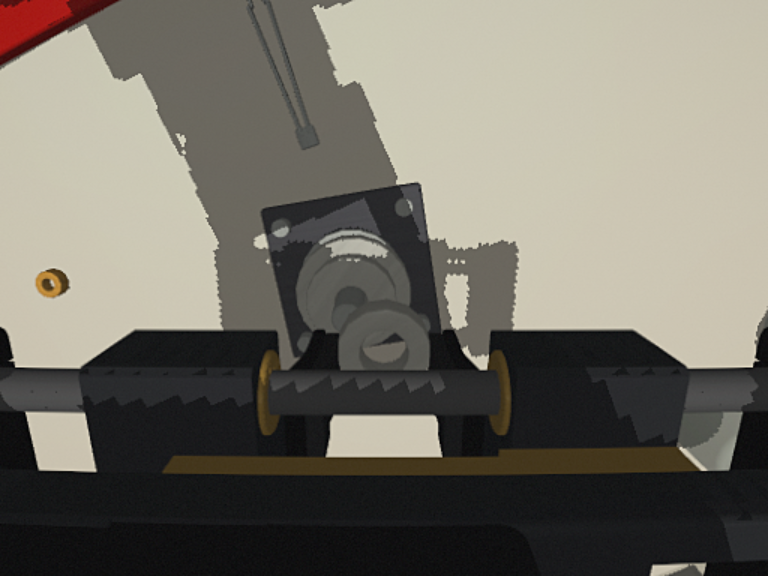

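Small ring held (bore at 384,350), both lower rings home on the stage. Move over the spindle.

carry_out --grip '[-1,-1,-1,-1,-1,-1,-1]' --slide '[[-1,-5,5],[-1,-6,8],[-1,-4,8],[0,-1,6],[0,0,3],[0,0,0],[0,0,0]]' --twist '[[0.002,0.002,0],[0,0,0],[0,0,0],[0,0,0],[0,0,0],[0,0,0],[0,0,0]]'

```text
time_s: 26.7
position: [0.5843, 0.0347, 0.0986]
tcp_rot: [[-0.914, 0.405, -0.003], [0.405, 0.914, 0.001], [0.003, -0.0, -1.0]]
force: [-0.4, -0.5, -0.3]
opening: 0.368
```

Run:
```python
from h import *
from rig import bot
s=bot.read_state();print(s["position"],s["force"]);rel([.586,.0308,.096],s)
```

```text
[0.58433242 0.03466846 0.09856121] [-0.39150137 -0.45797231 -0.29391302]
tool delta mm [-3.1 -2.9  2.6] level twist [-0.0004 -0.003   0.    ]
```

carry_out --grip '[-1,-1,-1,-1,-1]' --slide '[[-2,-2,1],[-0.7,-0.5,0.5],[0,0,0],[0,0,0],[0,0,0]]' --twist '[[0,-0.003,0],[0,0,0],[0,0,0],[0,0,0],[0,0,0]]'

```text
time_s: 27.2
position: [0.5868, 0.0309, 0.098]
tcp_rot: [[-0.914, 0.405, 0.002], [0.405, 0.914, -0.001], [-0.003, 0.0, -1.0]]
force: [-0.2, -0.2, -0.4]
opening: 0.369
```

```bash
python3 -c "
from h import *
c,s=snap('w24');rel([.586,.0308,.096],s)
cv2.imwrite('pics/w24b.png',cv2.convertScaleAbs(cv2.resize(c['color'][205:250,225:290,::-1],None,fx=10,fy=10,interpolation=cv2.INTER_CUBIC),alpha=2))"
```

```text
t 27.2 pos [0.5868 0.0309 0.098 ] yaw 156.12 zax [ 2.5e-03 -8.0e-04 -1.0e+00] F [-0.19 -0.16 -0.4 ] open 0.369 q [ -7.9  36.9  93.7  -0.   49.3 -74. ]
tool delta mm [ 0.7 -0.4  2. ] level twist [0.0003 0.0026 0.    ]
```

View pics/w24b.png

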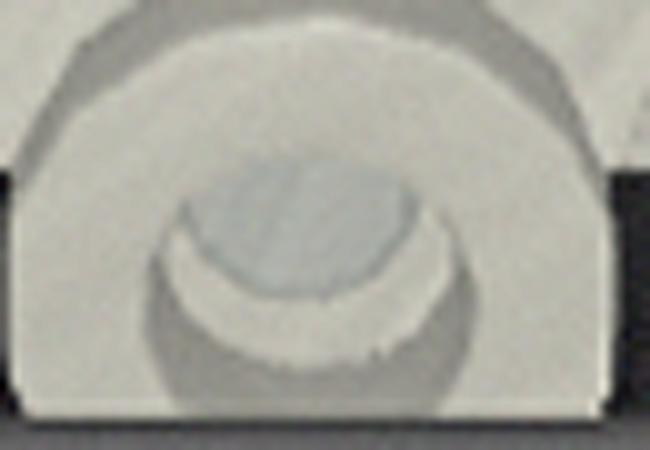

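carry_out --grip '[-1,-1,-1,-1,-1,-1]' --slide '[[0.6,-0.4,1],[0,0,1],[0,0,1],[0,0,0.5],[0,0,0],[0,0,0]]' --twist '[[0,0.002,0],[0,0,0],[0,0,0],[0,0,0],[0,0,0],[0,0,0]]'

```text
time_s: 27.85
position: [0.586, 0.031, 0.0941]
tcp_rot: [[-0.915, 0.405, 0.0], [0.405, 0.915, 0.0], [-0.0, 0.0, -1.0]]
force: [-0.3, -0.2, -0.6]
opening: 0.369
```

```bash
python3 -c "
from h import *
c,s=snap('w25');rel([.586,.0308,.0913],s)
cv2.imwrite('pics/w25b.png',cv2.convertScaleAbs(cv2.resize(c['color'][205:250,225:290,::-1],None,fx=10,fy=10,interpolation=cv2.INTER_CUBIC),alpha=2))"
```

```text
t 27.85 pos [0.586  0.031  0.0941] yaw 156.13 zax [ 4.e-04  2.e-04 -1.e+00] F [-0.31 -0.23 -0.55] open 0.369 q [ -7.9  37.2  93.8   0.   49.  -74. ]
tool delta mm [-0.1 -0.1  2.8] level twist [0.0003 0.0003 0.    ]
```

View pics/w25b.png

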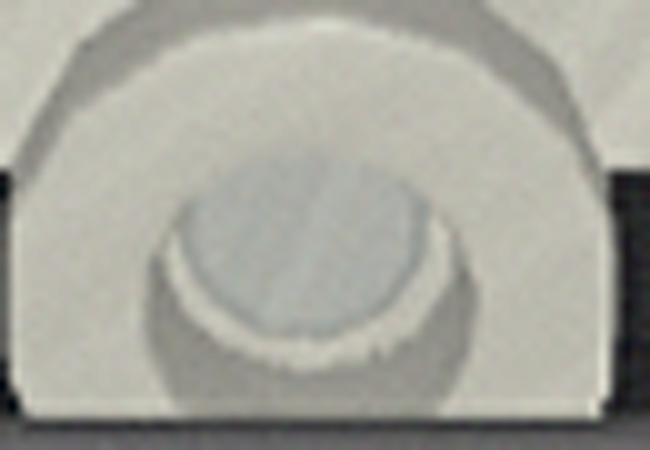

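carry_out --grip '[-1,-1,-1,-1,-1,-1]' --slide '[[0,-0.2,1.5],[0,0,1.5],[0,0,1.5],[0,0,1.5],[0,0,1],[0,0,0]]' --twist '[[0,0,0],[0,0,0],[0,0,0],[0,0,0],[0,0,0],[0,0,0]]'

```text
time_s: 28.5
position: [0.5861, 0.0307, 0.0865]
tcp_rot: [[-0.914, 0.405, 0.001], [0.405, 0.914, 0.0], [-0.001, 0.0, -1.0]]
force: [-0.6, -0.1, 0.1]
opening: 0.368
```

```bash
python3 -c "
from h import *
c,s=snap('w26');rel([.586,.0308,.0913],s)
cv2.imwrite('pics/w26b.png',cv2.convertScaleAbs(cv2.resize(c['color'][205:250,225:290,::-1],None,fx=10,fy=10,interpolation=cv2.INTER_CUBIC),alpha=2))"
```

```text
t 28.5 pos [0.5861 0.0307 0.0865] yaw 156.13 zax [ 7.e-04  1.e-04 -1.e+00] F [-0.65 -0.06  0.14] open 0.368 q [ -7.9  37.8  94.1   0.   48.1 -74.1]
tool delta mm [ 0.1  0.1 -4.8] level twist [0.0003 0.0006 0.    ]
```

View pics/w26b.png

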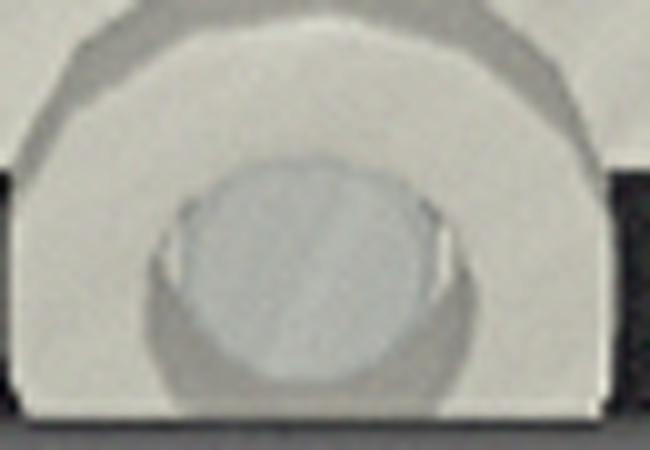

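Threaded without force. On down; seat contact is expected near TCP z = 0.0643.

carry_out --grip '[-1,-1,-1,-1,-1,-1,-1]' --slide '[[0,0,3],[0,0,3],[0,0,4],[0,0,4],[0,0,2],[0,0,1],[0,0,0]]' --twist '[[0,0,0],[0,0,0],[0,0,0],[0,0,0],[0,0,0],[0,0,0],[0,0,0]]'

```text
time_s: 29.25
position: [0.5861, 0.0307, 0.0678]
tcp_rot: [[-0.914, 0.405, 0.001], [0.405, 0.914, 0.0], [-0.0, 0.0, -1.0]]
force: [0.2, 0.0, -0.3]
opening: 0.369
```

carry_out --grip '[-1,-1,-1]' --slide '[[0,0,1],[0,0,1],[0,0,0]]' --twist '[[0,0,0],[0,0,0],[0,0,0]]'

```text
time_s: 29.55
position: [0.5861, 0.0307, 0.0658]
tcp_rot: [[-0.914, 0.405, 0.001], [0.405, 0.914, 0.0], [-0.001, 0.0, -1.0]]
force: [0.5, -0.2, 0.2]
opening: 0.367
```

carry_out --grip '[-1,-1,-1]' --slide '[[0,0,1],[0,0,1],[0,0,1]]' --twist '[[0,0,0],[0,0,0],[0,0,0]]'

```text
time_s: 29.85
position: [0.5862, 0.0307, 0.0635]
tcp_rot: [[-0.915, 0.405, 0.001], [0.405, 0.915, 0.0], [-0.001, 0.0, -1.0]]
force: [-0.2, -0.2, 5.1]
opening: 0.368
```

carry_out --grip '[-1,-1,-1]' --slide '[[0,0,1.5],[0,0,1.2],[0,0,1.2]]' --twist '[[0,0,0],[0,0,0],[0,0,0]]'

```text
time_s: 30.15
position: [0.5863, 0.0307, 0.0621]
tcp_rot: [[-0.915, 0.404, 0.002], [0.404, 0.915, -0.0], [-0.002, 0.0, -1.0]]
force: [-2.5, -0.2, 7.6]
opening: 0.369
```

carry_out --grip '[-1,-1,-1]' --slide '[[0,0,1.3],[0,0,1.3],[0,0,1.2]]' --twist '[[0,0,0],[0,0,0],[0,0,0]]'

```text
time_s: 30.45
position: [0.5863, 0.0307, 0.0618]
tcp_rot: [[-0.915, 0.404, 0.003], [0.404, 0.915, -0.001], [-0.003, 0.0, -1.0]]
force: [-1.9, 0.8, 8.5]
opening: 0.37
```

```bash
python3 -c "
from h import *
c,s=snap('w27')"
```

```text
t 30.45 pos [0.5863 0.0307 0.0618] yaw 156.17 zax [ 2.7e-03 -7.0e-04 -1.0e+00] F [-1.87  0.83  8.51] open 0.37 q [ -7.9  40.   94.8  -0.   45.  -74. ]
```

View pics/w27.png

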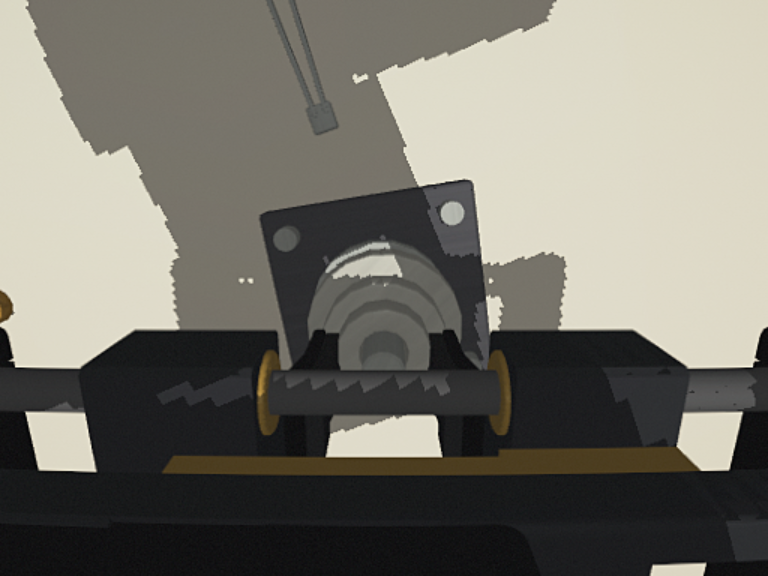

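carry_out --grip '[-1,-1,1,1,1,1,1,1,1]' --slide '[[0,0,-1.8],[0,0,-0.3],[0,0,0],[0,0,0],[0,0,0],[0,0,0],[0,0,0],[0,0,0],[0,0,0]]' --twist '[[0,0,0],[0,0,0],[0,0,0],[0,0,0],[0,0,0],[0,0,0],[0,0,0],[0,0,0],[0,0,0]]'

```text
time_s: 31.4
position: [0.5862, 0.0307, 0.0635]
tcp_rot: [[-0.915, 0.404, 0.003], [0.404, 0.915, -0.001], [-0.003, 0.0, -1.0]]
force: [-0.0, 0.1, 0.6]
opening: 0.923
```

carry_out --grip '[1,1,1,1,1,1,1,1]' --slide '[[0,0,-10],[0,0,-25],[0,0,-30],[-15,0,-10],[-25,0,-5],[-15,0,0],[0,0,0],[0,0,0]]' --twist '[[0,0,0],[0,0,0],[0,0,0],[0,0,0],[0,0,0],[0,0,0],[0,0,0],[0,0,0]]'

```text
time_s: 32.2
position: [0.6368, 0.0085, 0.1517]
tcp_rot: [[-0.915, 0.403, 0.004], [0.403, 0.915, -0.001], [-0.004, 0.001, -1.0]]
force: [0.2, -0.1, 0.5]
opening: 0.999
```

```bash
python3 -c "
from h import *
c,s=snap('w28')
from rig import bot
c=bot.capture('scene');cv2.imwrite('pics/s28.png',cv2.convertScaleAbs(cv2.resize(c['color'][:,:,::-1],(768,576)),alpha=1.3))"
```

```text
t 32.2 pos [0.6368 0.0085 0.1517] yaw 156.21 zax [ 3.6e-03 -8.0e-04 -1.0e+00] F [ 0.15 -0.13  0.46] open 0.999 q [ -9.3  35.7  84.2  -0.   59.9 -75.5]
```

View pics/w28.png

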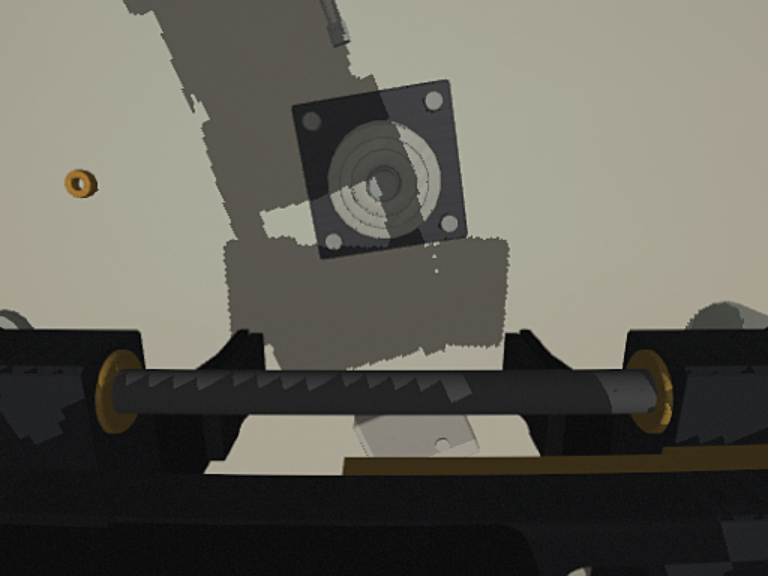

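View pics/s28.png

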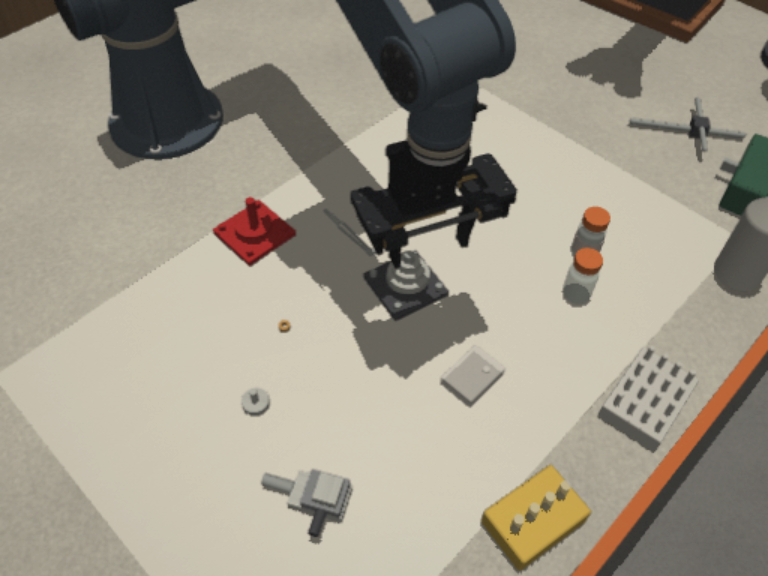

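The stack stands concentric on the spindle (wrist 384,182). The bystanders are at the same scene pixels as at the start. A quick depth check first, then hand in.

Run:
```python
from h import *
from rig import bot
c,s=pickle.load(open('w28.pkl','rb'));P=cloud(c,s).reshape(-1,3)
r=np.hypot(P[:,0]-.5838,P[:,1]-.0314)*1e3
for n,a,b in [("spindle .083",0,4),("small .070",10,15),("middle .056",19,22.5),("large .042",26.5,30)]:
    print(n,np.median(P[(r>a)&(r<b),2]).round(4))
print(bot.hand_in())
```

```text
spindle .083 0.0824
small .070 0.313
middle .056 0.0554
large .042 0.2368
the job is handed in; nothing more can be done
None
```

I threaded all three rings over the spindle (large, then middle, then small), pressed each one home, released it, and handed the job in at about 32 s of the 72 s. The report gave no verdict.

- **Pressing:** each press read about 9–9.6 N at the wrist, and the tool went down about 2 mm from contact, well short of the stop. I inferred the stage travel from tool height and force, not from a direct reading. Each ring seated within about 0.3 mm of the expected height.
- **Last pictures:** the stack stands concentric on the spindle with the gripper open and clear of it. Every bystander in the last scene picture is at its starting pixel position.
- **Last depth check:** this was only partly usable. The spindle top (82.4 mm, expected 83) and the middle ring's top (55.4 mm, expected 56) agree with the stage being back up. The small and large ring readings were not usable: 313 and 237 mm, probably the gripper in the way. For those two rings I relied on contact heights and pictures.
- **Calibration:** the wrist camera's height came out about 4 mm off its stated value. I corrected for that before threading.

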